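# Latch the filter box cover

### The arm

A 6-joint arm with a two-finger parallel gripper is mounted at the origin on the work surface. World frame = base frame: x ahead of the robot, y to its left, z up, the work surface at z = 0. Lengths are in m, angles in rad, forces in N, time in s.
With the tool pointing down it reaches from about 0.375 to 0.9 m from the base axis. Payload 3.1 kg.
Tool frame: the origin (TCP) lies midway between the tips of the shut fingers; the grasp point (between the pads) lies 19 mm behind it (manip.grasp_offset is the distance from the TCP to the grasp point, in m); z points along the fingers, y is the line along which they close (so a half turn about z gives the same grasp; the last joint's range is limited). The gripper opens to 85 mm and grips with 20 to 120 N. Pads are 22 mm wide; open, the fingers measure 114 mm over their backs; the gripper's body (76 mm by 85 mm) begins 54 mm behind the grasp point. The pads swing forward as they close: fully open they stand 13 mm farther back than shut.
Start: joints at [0.958, 0.527, 1.433, -0, 1.181, -0.178], TCP at [0.263, 0.567, 0.199] pointing down, gripper open.
Joint ranges: [-3.08, 3.08], [-0.75, 2.2], [0.22, 2.44], [-1.43, 4.57], [0, 2.65], [-2.85, 2.85]. Speed limits (rad/s): [2.79, 2.79, 3.14, 3.14, 3.14, 3.14].

### API

Orientations are given as a unit quaternion [x, y, z, w].
In Python, from station import sensors, cams, order, manip gives the robot as it stands.
- The arm moves only by the tool move_arm, never from a script. Its argument "targets" is a list of rows, each an object of numbers: "dx", "dy", "dz": the shift along the world's x, y, z normalised to -1 to 1, where 1 is 25 mm; "rx", "ry", "rz": the turn, a rotation vector about the world's x, y, z normalised to -1 to 1, where 1 is 30 degrees. A call has exactly 10 rows; each row shifts and turns the commanded pose from where the row before left it; what a row does not reach is not made up. A row lasts 1/8 s, in which the tool goes at most 62.5 mm and 10.7 degrees, less where a joint would pass 70% of its speed; a pose out of reach is approached as far as the arm can. A call with a number of a shift or a turn outside -1 to 1 is refused whole. A call with a gripper value outside its range is refused whole. "claw" is the opening in per cent of the stroke, from 0 (shut) to 100 (fully open), set as the call begins (left out, the last holds). The fingers move at their own pace and stop on an object; "newtons" is the grip in N (left out, the last holds). Time passes only in rows, so rows that do not move let the fingers close, or fill a call up. It gives the time, the measured TCP pose, the force, the opening and the grip force at its end, in the units of the state.
- sensors.sense(): the state, without advancing time (a new reading comes with each control period).
- cams.snapshot(name): name is "scene" or "side" or "wrist"; returns the picture (480x640x3 uint8, red, green, blue); there is no depth.
- cams.camera_model(name): a dict with "fx", "fy", "cx", "cy" (pixels), "extrinsics" (4x4, takes a point from world to camera coordinates). Camera axes: x right, y down, z forward; pixel columns grow to the right and rows downward; lengths in m; the calibration is good to about 2 mm. A picture is of the moment at which its call begins: read the wrist's pose just before it. camera_model takes no time and is no camera call; for the wrist camera it gives the pose at the moment of the call.
- order.sign_off(): hands the job in; it is judged then, once.
The state is a dict: "t": time; "q": joint angles; "qd": joint speeds; "tau": joint torques, N m; "tcp_pos": TCP position; "tool_rot": TCP orientation; "force": force on the tool from outside, world axes, zero at the start; "ft_torque": the same for the moment, N m; "finger_gap": opening from 0.0 (shut) to 1.0 (fully open); "gripper_force": force on a finger pad.
Only numpy, scipy, OpenCV 4.12 (cv2) and the standard library are available. Lean on these libraries where they do the work, as an engineer would, in place of code of your own. Each camera call takes 0.05 s, during which the arm holds its last target. There are 200 camera calls.

### The job

Latch the end cover of the dust filter box shut. Swing the wire bail down over the keeper and feel for the slot so that its bar drops in behind the two hook lips and is drawn back under them, then press the lever past centre until it lies fully flat. Be gentle: do not force the bail against the keeper or slam the lever down hard, and leave the other objects alone.

Things in the scene. Friction and masses are not known exactly. Their poses are not given: they have to be found in the camera images.
- filter_box: Grey sheet-metal filter box fixed to the bench, 191 x 160 x 100 mm high (body from 120 mm behind to 71 mm ahead of its origin along its x). Origin on the bench under the lever's hinge; x points horizontally from the latch to the end cover, y is parallel to both hinge pins, z up. The latch is on the middle of its top.
- cover: Grey end cover, 60 x 160 x 100 mm, at the box's +x end; slides only along the box's x against a springy seal. Origin at the bottom of its inner face, 86.5 mm along x from the box's origin until drawn in. It yields above 5 N, then about 1.6 N per mm; latching draws it 1.5 to 13.5 mm towards the box. Carries the keeper.
- keeper_seat (a point): NOMINAL seat of the bar in the dark steel keeper on the cover, 105 mm along the box's x from the lever's hinge, 120 mm above the bench. The keeper is screw-adjusted: the real one stands up to 6 mm nearer to or farther from the lever (along the box's x), which is not reported: feel for it. Two posts end 2.5 mm short of the seat; the bar bears on them. The throat's floor is 115.5 mm high.
- keeper_lips (a point): NOMINAL front edge of the keeper's two lips, at their top, 5 mm beyond the seat (shifts with the real keeper). The lips reach from the posts over the seat, 124.5 to 128.5 mm above the bench, each 10 mm wide (y) with a 16 mm gap between them for the tab. They keep a seated bar from rising.
- keeper_slot (a point): NOMINAL middle of the open slot beyond the lips, at its top, 128.5 mm high, 8.75 mm beyond the seat (shifts with the real keeper). The slot is 7.5 mm long in x, 13 mm deep, and open across; the 5 mm bar drops in here, then goes 9 mm towards the lever, under the lips, to its seat.
- keeper_deck (a point): NOMINAL middle of the keeper's flat deck beyond the slot, 128.5 mm high, 22.5 mm beyond the seat (shifts with the real keeper). The deck is 20 mm long in x and 36 mm wide. A bar laid on it and drawn towards the lever comes to the slot and drops in.
- lever_hinge (a point): Centre of the lever's hinge pin, fixed on the box, 120 mm above the bench; the pin lies along the box's y.
- lever (a joint): Lever angle, rad: 0 = flat on its stop, pointing along the box's -x (shut); grows as its end rises and swings over towards the cover; 2.4 = open stop. Stays where left (friction about 0.05 Nm), and follows when the bail is drawn. With the bail seated and slack gone it reads about 0.5 to 1.4; centre is at 0.12. The press at lever_pad needs up to about 10 N.
- lever_pad (a point): Middle of the pressing place on the lever's outer (upper when shut) face: 70 mm from the hinge pin along the lever, 6 mm off the pin's plane. The steel lever is a flat plate 28 mm wide, 92 mm long, 6 mm thick. More than 25 N would bend it. Own x points from the free end to the hinge, own z out of the outer face.
- bail: Steel bail: two 5 mm legs 50 mm apart, hinged on the lever 20 mm from the lever's pin (on the handle side, 0.12 rad below the lever's line), joined at the far end by the bar. Origin at the middle of its hinge, x along the legs to the bar (117.4 mm), y along the hinge, z the way the tab stands. Its pivot is stiff (0.03 Nm): it stays where it is left and turns with the lever when free.
- bail_bar (a point): Middle of the bail's bar, a straight 5 mm round rod along the box's y, 50 mm long. While drawn by hand along x it drags the lever round with about 2 to 4 N of friction. The wire and keeper take no more than 25 N of pushing or pulling by hand.
- bail_tab (a point): Grip point on the bail's finger tab, a flat steel tongue standing on the middle of the bar at right angles to the legs: 12 mm wide (along y), 8 mm thick, 42 mm tall from the bar's axis; this point is 30 mm from that axis. Gripped lightly (about 8 N) across its width it turns between the pads as the bail swings; a hard grip resists that and hides what the bar touches.
- wrench: Bystander: a steel wrench, 170 mm long, lying on the bench.
- oil_can: Bystander: a steel can, 56 mm across, 90 mm tall, standing on the bench beside the box.
- socket: Bystander: a steel socket, 28 mm across, 50 mm tall, standing on the bench beside the cover.

How it is judged:
By the outcome, as a careful person would: the job done as asked, in the order asked, and still so for the second after the job is handed in, with the robot touching nothing.
It also fails if it takes over 67 s, if anything falls off the work surface, if the arm or the gripper's body presses on something with over 40 N, if the wrist force passes 120 N, or if a joint passes its speed limit or range.

## Working session

There is one attempt and no reset: what is moved stays moved. The work goes in short steps, Python scripts to look and compute and a tool call to move; the robot and the scene stay as the last step left them, time stands still between calls to the robot, and variables do not carry over. Pictures are saved under pics/ and viewed, at most 10 in all, crops included, and the job is handed in when it is done.

Besides the shell and the picture viewer there is one more tool, called after "Request:" as name(argument=value, ...), one argument or row to a line, values as JSON. move_arm: Moves the arm, as the interface text tells. Scaled input: -1 to 1 covers 25 mm each way for a shift and 30 degrees each way for a turn. Its arguments: {"type":"object","properties":{"targets":{"type":"array"},"claw":{"type":"number"},"newtons":{"type":"number"}},"required":["targets"]}

```bash
ls; mkdir -p pics; python3 - <<'E'
from station import sensors, cams, manip
import cv2,numpy as np
s=sensors.sense();print(s)
for n in("scene","side"):
    cv2.imwrite(f"pics/{n}0.png",cams.snapshot(n)[:,:,::-1])
    m=cams.camera_model(n);print(n,m['fx'],m['fy'],m['cx'],m['cy'],np.round(m['extrinsics'],4).tolist())
E
```

```text
pics
{'t': 0.0, 'q': array([ 9.57494161e-01,  5.28437862e-01,  1.43391229e+00,  2.05615061e-05,
        1.18140009e+00, -1.78505082e-01]), 'qd': array([-0.0007157 , -0.00080046, -0.00013632,  0.00099258, -0.00034407,
       -0.0022857 ]), 'tau': array([ 5.38055974e-04, -4.42353737e+01, -1.78026330e+01, -1.69720852e-04,
        8.37694213e-03, -6.84797072e-07]), 'tcp_pos': array([0.26277595, 0.5662061 , 0.19794791]), 'tool_rot': array([ 2.15693827e-01,  9.76460449e-01, -9.91681211e-04, -4.24799820e-04]), 'force': array([-0.21472386,  0.23778628,  0.47022926]), 'ft_torque': array([-0.04781282, -0.00890082, -0.03300844]), 'gripper_force': 0.0, 'finger_gap': 1.003377103221406}
scene 438.95958723054787 438.95958723054787 318.61020461530376 238.92757192325055 [[-0.8713, 0.4906, 0.0128, 0.652], [0.3918, 0.711, -0.5839, -0.084], [-0.2956, -0.5037, -0.8117, 0.9658], [0.0, 0.0, 0.0, 1.0]]
side 506.238197617039 506.238197617039 319.68677554613384 239.09697724877384 [[0.9993, -0.0324, 0.0163, -0.6618], [-0.0079, -0.6346, -0.7728, -0.0082], [0.0354, 0.7722, -0.6344, 1.1463], [0.0, 0.0, 0.0, 1.0]]
```

View pics/scene0.png

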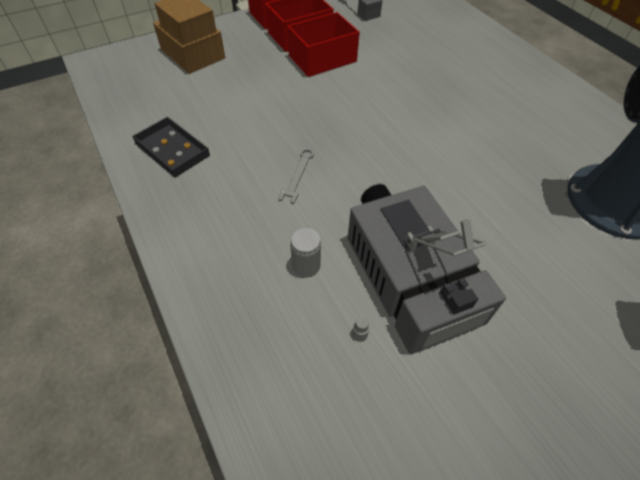

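View pics/side0.png

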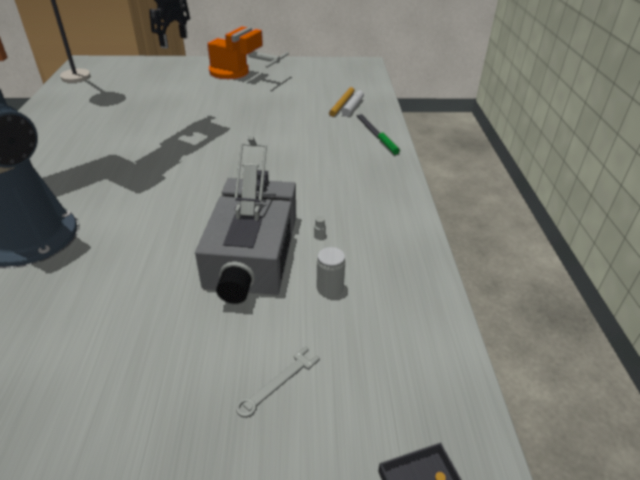

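The scene view shows the box around (420,250) with the bail tab at (466,235). In the side view the box is around (250,235) and the tab at (252,143). I need a zoom to get the corners.

```bash
python3 - <<'E'
import cv2,numpy as np
a=cv2.imread("pics/scene0.png")[175:355,340:515]; b=cv2.imread("pics/side0.png")[130:310,190:310]
r=lambda i,f:cv2.resize(i,None,fx=f,fy=f,interpolation=cv2.INTER_CUBIC)
o=np.hstack([r(a,2.6),r(b,2.6)]);o=cv2.convertScaleAbs(o,alpha=1.5,beta=10);print(o.shape, r(a,2.6).shape);cv2.imwrite("pics/c0.png",o)
E
```

```text
(468, 767, 3) (468, 455, 3)
```

View pics/c0.png

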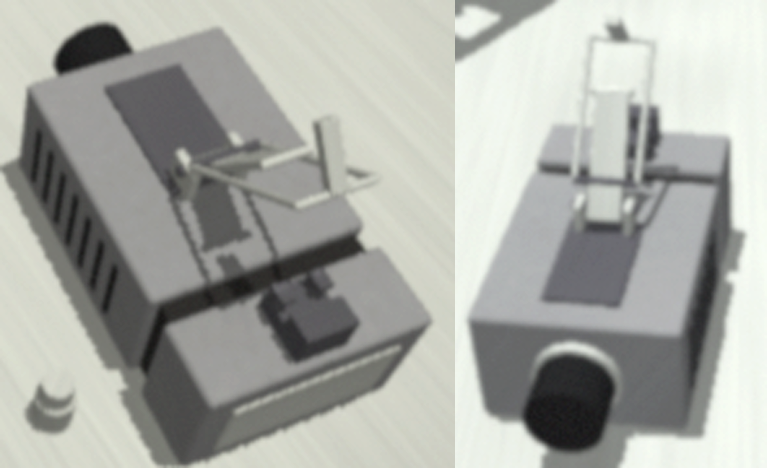

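```bash
cat > h.py <<'E'
import numpy as np
from station import sensors,cams
from scipy.spatial.transform import Rotation as R
def proj(m,P):
    E=np.array(m['extrinsics']);p=np.atleast_2d(P)@E[:3,:3].T+E[:3,3]
    return np.c_[m['fx']*p[:,0]/p[:,2]+m['cx'],m['fy']*p[:,1]/p[:,2]+m['cy']]
def box2w(b,P):
    c,s=np.cos(b[2]),np.sin(b[2]);P=np.atleast_2d(P)
    return np.c_[b[0]+c*P[:,0]-s*P[:,1],b[1]+s*P[:,0]+c*P[:,1],P[:,2]]
def latch(t,ph):
    H=np.array([0,0,.12]);bh=H+.020*np.array([-np.cos(t-.12),0,np.sin(t-.12)])
    d=np.array([np.cos(ph),0,np.sin(ph)]);n=np.array([-d[2],0,d[0]])
    bar=bh+.1174*d;y=np.array([0,.025,0])
    return dict(bar=bar,bp=bar+y,bm=bar-y,tabtop=bar+.042*n,tab=bar+.030*n,n=n,d=d,bh=bh,tip=H+.092*np.array([-np.cos(t),0,np.sin(t)]))
E
python3 - <<'E'
from h import *
from scipy.optimize import least_squares
ms,md=cams.camera_model("scene"),cams.camera_model("side")
S=lambda L:np.array([(340+u/2.6,175+v/2.6) for u,v in L]);D=lambda L:np.array([(190+(u-455)/2.6,130+v/2.6) for u,v in L])
bs=np.array([(-.12,-.08,.1),(-.12,.08,.1),(.071,-.08,.1),(.071,.08,.1),(.1465,-.08,.1),(.1465,.08,.1)])
us=S([(30,90),(218,28),(153,303),(362,230),(210,408),(432,322)])
bd=np.array([(-.12,.08,.1),(-.12,-.08,.1),(.1465,.08,.1),(.1465,-.08,.1)])
ud=D([(470,322),(683,337),(555,125),(730,138)])
f=lambda b:np.r_[(proj(ms,box2w(b,bs))-us).ravel(),(proj(md,box2w(b,bd))-ud).ravel()]
r=least_squares(f,[.45,.45,1.4],loss='soft_l1');b=r.x;print(b,np.round(r.fun,1))
def g(p):
    l=latch(*p)
    return np.r_[(proj(ms,box2w(b,[l['bm'],l['bp'],l['tabtop']]))-S([(297,204),(378,178),(325,122)])).ravel(),(proj(md,box2w(b,[l['bp'],l['bm'],l['tip']]))-D([(592,40),(653,42),(613,92)])).ravel()]
for i in([1.5,.5],[2.2,.8],[1.2,1.2],[2.2,.2]):
    r2=least_squares(g,i,loss='soft_l1');print(r2.x,r2.cost,np.round(r2.fun,1))
l=latch(*r2.x)
for k in('bar','tab','tabtop','bh','tip'):print(k,l[k],box2w(b,l[k])[0])
print('seat',box2w(b,[.105,0,.12]),'hinge',box2w(b,[0,0,.12]))
print(R.from_quat(sensors.sense()['tool_rot']).as_matrix().round(3))
E
```

```text
[ 0.51119072 -0.06862588  1.44221693] [-3.2 -1.8 -0.3 -1.2 -2.1  0.8  0.7 -1.7 -0.8  0.9  0.6 -0.4 -1.6 -2.2
 -0.1 -1.6 -1.1 -1.6  0.5 -2. ]
[2.23864531 0.73504469] 6.150396548439525 [-0.9  1.6 -2.   0.9 -1.3 -0.4 -0.4 -2.  -0.  -1.3  0.3 -1.3]
[2.23863859 0.73504357] 6.150396554281686 [-0.9  1.6 -2.   0.9 -1.3 -0.4 -0.4 -2.  -0.  -1.3  0.3 -1.3]
[2.23864258 0.73504424] 6.150396550538447 [-0.9  1.6 -2.   0.9 -1.3 -0.4 -0.4 -2.  -0.  -1.3  0.3 -1.3]
[2.23864397 0.73504447] 6.150396549420728 [-0.9  1.6 -2.   0.9 -1.3 -0.4 -0.4 -2.  -0.  -1.3  0.3 -1.3]
bar [0.09750445 0.         0.21580376] [0.52369327 0.02807368 0.21580376]
tab [0.07738585 0.         0.23805778] [0.52111355 0.00812115 0.23805778]
tabtop [0.06933841 0.         0.2469594 ] [5.20081666e-01 1.40144447e-04 2.46959395e-01]
bh [0.01041702 0.         0.13707295] [ 0.51252645 -0.05829485  0.13707295]
tip [0.05697537 0.         0.19223439] [ 0.51849641 -0.01212084  0.19223439]
seat [[0.52465439 0.03550735 0.12      ]] hinge [[ 0.51119072 -0.06862588  0.12      ]]
[[-0.907  0.421 -0.001]
 [ 0.421  0.907 -0.002]
 [ 0.    -0.002 -1.   ]]
```

The fit is consistent: box yaw is 82.6°, the lever is at about 2.24 rad and the bail is raised about 42°. I'll move above the tab.

Request:
move_arm(
  targets=[
    {"dx":0.45,"dy":-1,"dz":0.5,"rz":-0.345},
    {"dx":0.45,"dy":-1,"dz":0.5,"rz":-0.345},
    {"dx":0.45,"dy":-1,"dz":0.5,"rz":-0.345},
    {"dx":0.45,"dy":-1,"dz":0.5,"rz":-0.345},
    {"dx":0.45,"dy":-1,"dz":0.5,"rz":-0.345},
    {"dx":0.45,"dy":-1,"dz":0.5,"rz":-0.345},
    {"dx":0.45,"dy":-1,"dz":0.5,"rz":-0.345},
    {"dx":0.45,"dy":-1,"dz":0.5},
    {"dx":0.45,"dy":-1,"dz":0.5},
    {"dx":0.45,"dy":-1,"dz":0.5},
  ],
  claw=45,
  newtons=20,
)

```text
schema error: expected keys dx, dy, dz, rx, ry, rz
```

Request:
move_arm(
  targets=[
    {"dx":0.6,"dy":-1},
    {"dx":0.6,"dy":-1},
    {"dx":0.6,"dy":-1},
    {"dx":0.6,"dy":-1},
    {"dx":0.6,"dy":-1},
    {"dx":0.6,"dy":-1},
    {"dx":0.6,"dy":-1},
    {"dx":0.6,"dy":-1},
    {"dx":0.6,"dy":-1},
    {"dx":0.6,"dy":-1},
  ],
)

```text
schema error: expected keys dx, dy, dz, rx, ry, rz
```

Every row needs all six keys.

Request:
move_arm(
  targets=[
    {"dx":0.45,"dy":-1,"dz":0.5,"rx":0,"ry":0,"rz":-0.345},
    {"dx":0.45,"dy":-1,"dz":0.5,"rx":0,"ry":0,"rz":-0.345},
    {"dx":0.45,"dy":-1,"dz":0.5,"rx":0,"ry":0,"rz":-0.345},
    {"dx":0.45,"dy":-1,"dz":0.5,"rx":0,"ry":0,"rz":-0.345},
    {"dx":0.45,"dy":-1,"dz":0.5,"rx":0,"ry":0,"rz":-0.345},
    {"dx":0.45,"dy":-1,"dz":0.5,"rx":0,"ry":0,"rz":-0.345},
    {"dx":0.45,"dy":-1,"dz":0.5,"rx":0,"ry":0,"rz":-0.345},
    {"dx":0.45,"dy":-1,"dz":0.5,"rx":0,"ry":0,"rz":0},
    {"dx":0.45,"dy":-1,"dz":0.5,"rx":0,"ry":0,"rz":0},
    {"dx":0.45,"dy":-1,"dz":0.5,"rx":0,"ry":0,"rz":0},
  ],
  claw=45,
  newtons=20,
)

```text
t: 1.35
tcp_pos: [0.3757, 0.3158, 0.3239]
tool_rot: [0.751, 0.66, -0.0, -0.0]
force: [-0.4, -0.4, -0.4]
finger_gap: 0.449
gripper_force: 0.0
```

Request:
move_arm(
  targets=[
    {"dx":0.6,"dy":-1,"dz":0,"rx":0,"ry":0,"rz":0},
    {"dx":0.6,"dy":-1,"dz":0,"rx":0,"ry":0,"rz":0},
    {"dx":0.6,"dy":-1,"dz":0,"rx":0,"ry":0,"rz":0},
    {"dx":0.6,"dy":-1,"dz":0,"rx":0,"ry":0,"rz":0},
    {"dx":0.6,"dy":-1,"dz":0,"rx":0,"ry":0,"rz":0},
    {"dx":0.6,"dy":-1,"dz":0,"rx":0,"ry":0,"rz":0},
    {"dx":0.6,"dy":-1,"dz":0,"rx":0,"ry":0,"rz":0},
    {"dx":0.6,"dy":-1,"dz":0,"rx":0,"ry":0,"rz":0},
    {"dx":0.6,"dy":-1,"dz":0,"rx":0,"ry":0,"rz":0},
    {"dx":0,"dy":0,"dz":0,"rx":0,"ry":0,"rz":0},
  ],
)

```text
t: 2.6
tcp_pos: [0.5113, 0.0904, 0.3233]
tool_rot: [0.752, 0.659, -0.0, -0.0]
force: [0.1, 0.7, 0.8]
finger_gap: 0.452
gripper_force: 0.0
```

```bash
python3 - <<'E'
from h import *
import cv2
s=sensors.sense();m=cams.camera_model("wrist");i=cams.snapshot("wrist")[:,:,::-1].copy()
print(s['t'],s['tcp_pos'],R.from_quat(s['tool_rot']).as_matrix().round(3),s['force'],s['finger_gap'])
b=[.51119,-.06863,1.4422];l=latch(2.2386,.735)
for k in('bm','bp','tabtop','tab','tip'):
    u=proj(m,box2w(b,l[k]))[0];print(k,u);cv2.circle(i,tuple(int(v) for v in u),3,(0,0,255),1)
for p in [(-.12,-.08,.1),(-.12,.08,.1),(.071,-.08,.1),(.071,.08,.1),(.1465,-.08,.1),(.1465,.08,.1)]:
    u=proj(m,box2w(b,p))[0];cv2.circle(i,tuple(int(v) for v in u),3,(0,255,0),1)
cv2.imwrite("pics/w1.png",cv2.convertScaleAbs(i,alpha=1.4))
E
```

```text
2.6 [0.51133338 0.09041113 0.32330548] [[ 0.131  0.991 -0.001]
 [ 0.991 -0.131 -0.   ]
 [-0.    -0.001 -1.   ]] [0.06596333 0.74461247 0.80430812] 0.4519715364957759
bm [377.43129363 299.96116107]
bp [313.78774545 300.06986754]
tabtop [347.43073451 353.93796826]
tab [346.88383723 337.77818193]
tip [343.16915988 329.51202419]
```

View pics/w1.png

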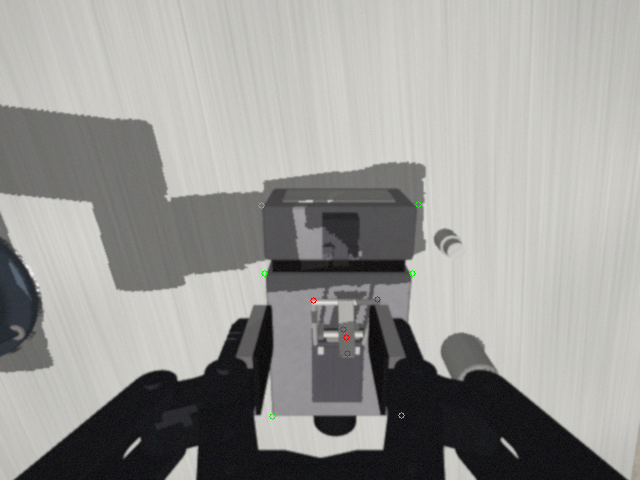

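The overlay agrees with the image to about 2 px: bar at row 300, x 313–372, tab at about (346,340), keeper at (340,235). I'll go over the tab and descend.

Request:
move_arm(
  targets=[
    {"dx":0.1,"dy":-0.82,"dz":0,"rx":0,"ry":0,"rz":0},
    {"dx":0.1,"dy":-0.82,"dz":0,"rx":0,"ry":0,"rz":0},
    {"dx":0.1,"dy":-0.82,"dz":0,"rx":0,"ry":0,"rz":0},
    {"dx":0.1,"dy":-0.82,"dz":0,"rx":0,"ry":0,"rz":0},
    {"dx":0,"dy":0,"dz":-0.8,"rx":0,"ry":0,"rz":0},
    {"dx":0,"dy":0,"dz":-0.8,"rx":0,"ry":0,"rz":0},
    {"dx":0,"dy":0,"dz":-0.8,"rx":0,"ry":0,"rz":0},
    {"dx":0,"dy":0,"dz":-0.8,"rx":0,"ry":0,"rz":0},
    {"dx":0,"dy":0,"dz":-0.8,"rx":0,"ry":0,"rz":0},
    {"dx":0,"dy":0,"dz":0,"rx":0,"ry":0,"rz":0},
  ],
)

```text
t: 3.9
tcp_pos: [0.5188, 0.0112, 0.2225]
tool_rot: [0.751, 0.661, -0.001, -0.002]
force: [-0.2, -0.4, 0.5]
finger_gap: 0.448
gripper_force: 0.0
```

Request:
move_arm(
  targets=[
    {"dx":0,"dy":0,"dz":0,"rx":0,"ry":0,"rz":0},
    {"dx":0,"dy":0,"dz":0,"rx":0,"ry":0,"rz":0},
    {"dx":0,"dy":0,"dz":0,"rx":0,"ry":0,"rz":0},
    {"dx":0,"dy":0,"dz":0,"rx":0,"ry":0,"rz":0},
    {"dx":0,"dy":0,"dz":0,"rx":0,"ry":0,"rz":0},
    {"dx":0,"dy":0,"dz":0,"rx":0,"ry":0,"rz":0},
    {"dx":0,"dy":0,"dz":0,"rx":0,"ry":0,"rz":0},
    {"dx":0,"dy":0,"dz":0,"rx":0,"ry":0,"rz":0},
    {"dx":0,"dy":0,"dz":0,"rx":0,"ry":0,"rz":0},
    {"dx":0,"dy":0,"dz":0,"rx":0,"ry":0,"rz":0},
  ],
  claw=16,
)

```text
t: 5.15
tcp_pos: [0.5207, 0.0098, 0.2239]
tool_rot: [0.751, 0.66, 0.0, 0.0]
force: [-0.1, -0.7, 0.2]
finger_gap: 0.158
gripper_force: 0.0
```

```bash
python3 - <<'E'
from h import *
import cv2
print(sensors.sense()['tcp_pos'])
f=lambda i:cv2.convertScaleAbs(i[:,:,::-1],alpha=1.4)
a=f(cams.snapshot("scene"))[190:310,390:520];w=f(cams.snapshot("wrist"))[240:480,180:500]
cv2.imwrite("pics/g1.png",np.hstack([cv2.resize(a,(433,400),interpolation=2),cv2.resize(w,(360,400),interpolation=2)]))
E
```

```text
[0.52074688 0.00983732 0.22390862]
```

View pics/g1.png

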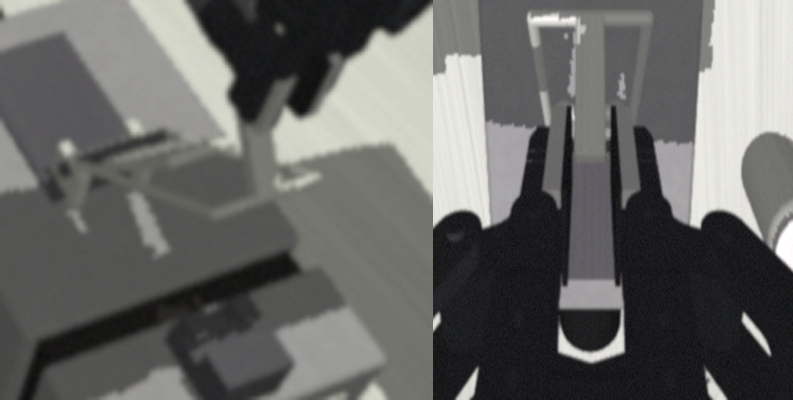

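The tab at wrist-crop (590,85) sits between the pads with about 1 mm spare. I'll lower 5 mm and close lightly.

Request:
move_arm(
  targets=[
    {"dx":0,"dy":-0.05,"dz":-0.2,"rx":0,"ry":0,"rz":0},
    {"dx":0,"dy":0,"dz":0,"rx":0,"ry":0,"rz":0},
    {"dx":0,"dy":0,"dz":0,"rx":0,"ry":0,"rz":0},
    {"dx":0,"dy":0,"dz":0,"rx":0,"ry":0,"rz":0},
    {"dx":0,"dy":0,"dz":0,"rx":0,"ry":0,"rz":0},
    {"dx":0,"dy":0,"dz":0,"rx":0,"ry":0,"rz":0},
    {"dx":0,"dy":0,"dz":0,"rx":0,"ry":0,"rz":0},
    {"dx":0,"dy":0,"dz":0,"rx":0,"ry":0,"rz":0},
    {"dx":0,"dy":0,"dz":0,"rx":0,"ry":0,"rz":0},
    {"dx":0,"dy":0,"dz":0,"rx":0,"ry":0,"rz":0},
  ],
  claw=13,
  newtons=20,
)

```text
t: 6.5
tcp_pos: [0.5207, 0.0086, 0.2189]
tool_rot: [0.751, 0.66, 0.0, -0.0]
force: [-0.3, -0.6, -0.1]
finger_gap: 0.126
gripper_force: 0.0
```

Request:
move_arm(
  targets=[
    {"dx":0,"dy":0,"dz":0,"rx":0,"ry":0,"rz":0},
    {"dx":0,"dy":0,"dz":0,"rx":0,"ry":0,"rz":0},
    {"dx":0,"dy":0,"dz":0,"rx":0,"ry":0,"rz":0},
    {"dx":0,"dy":0,"dz":0,"rx":0,"ry":0,"rz":0},
    {"dx":0,"dy":0,"dz":0,"rx":0,"ry":0,"rz":0},
    {"dx":0,"dy":0,"dz":0,"rx":0,"ry":0,"rz":0},
    {"dx":0,"dy":0,"dz":0,"rx":0,"ry":0,"rz":0},
    {"dx":0,"dy":0,"dz":0,"rx":0,"ry":0,"rz":0},
    {"dx":0,"dy":0,"dz":0,"rx":0,"ry":0,"rz":0},
    {"dx":0,"dy":0,"dz":0,"rx":0,"ry":0,"rz":0},
  ],
  claw=10,
)

```text
t: 7.75
tcp_pos: [0.5207, 0.0086, 0.2189]
tool_rot: [0.751, 0.66, -0.0, 0.0]
force: [0.5, 0.1, 0.6]
finger_gap: 0.102
gripper_force: 0.0
```

Request:
move_arm(
  targets=[
    {"dx":0,"dy":0,"dz":0,"rx":0,"ry":0,"rz":0},
    {"dx":0,"dy":0,"dz":0,"rx":0,"ry":0,"rz":0},
    {"dx":0,"dy":0,"dz":0,"rx":0,"ry":0,"rz":0},
    {"dx":0,"dy":0,"dz":0,"rx":0,"ry":0,"rz":0},
    {"dx":0,"dy":0,"dz":0,"rx":0,"ry":0,"rz":0},
    {"dx":0,"dy":0,"dz":0,"rx":0,"ry":0,"rz":0},
    {"dx":0,"dy":0,"dz":0,"rx":0,"ry":0,"rz":0},
    {"dx":0,"dy":0,"dz":0,"rx":0,"ry":0,"rz":0},
    {"dx":0,"dy":0,"dz":0,"rx":0,"ry":0,"rz":0},
    {"dx":0,"dy":0,"dz":0,"rx":0,"ry":0,"rz":0},
  ],
  claw=6,
)

```text
t: 9.0
tcp_pos: [0.5207, 0.0086, 0.2189]
tool_rot: [0.751, 0.66, 0.0, 0.0]
force: [-0.5, -0.1, 0.7]
finger_gap: 0.06
gripper_force: 0.0
```

```bash
python3 - <<'E'
from h import *
import cv2
f=lambda i:cv2.convertScaleAbs(i[:,:,::-1],alpha=1.4)
a=f(cams.snapshot("side"))[120:250,190:310];w=f(cams.snapshot("wrist"))[240:480,180:500]
cv2.imwrite("pics/g2.png",np.hstack([cv2.resize(a,(369,400),interpolation=2),cv2.resize(w,(420,400),interpolation=2)]))
E
```

```text
(no output)
```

View pics/g2.png

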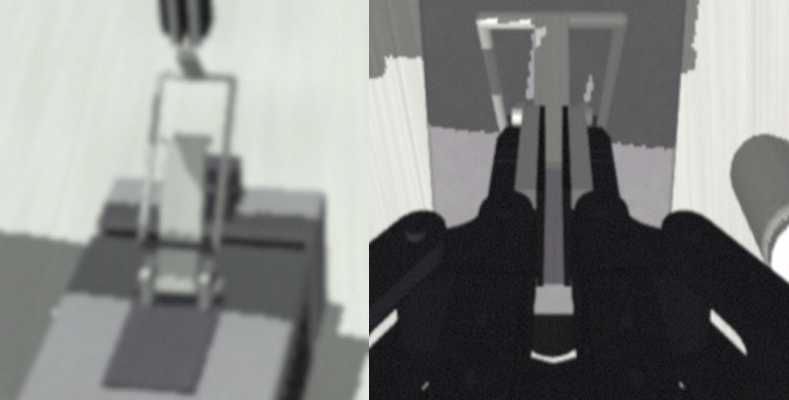

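The pads seem to have closed without gripping: in the wrist crop they overlap the tab near (552,130). I'll triangulate the tab directly instead of through the model.

```bash
python3 - <<'E'
from h import *
import cv2
ms,md,mw=[cams.camera_model(n) for n in("scene","side","wrist")]
P=lambda m:np.diag([1,1,1])@np.array([[m['fx'],0,m['cx']],[0,m['fy'],m['cy']],[0,0,1]])@np.array(m['extrinsics'])[:3]
S=lambda u,v:(340+u/2.6,175+v/2.6);D=lambda u,v:(190+(u-455)/2.6,130+v/2.6)
b=np.array([.51119,-.06863,1.4422])
def tri(a,c):
    X=cv2.triangulatePoints(P(ms),P(md),np.float64(a).reshape(2,1),np.float64(c).reshape(2,1));X=(X[:3]/X[3]).ravel()
    d=X[:2]-b[:2];return X.round(4),np.round([np.cos(b[2])*d[0]+np.sin(b[2])*d[1],-np.sin(b[2])*d[0]+np.cos(b[2])*d[1],X[2]],4)
print('bm',tri(S(297,204),D(653,42)));print('bp',tri(S(378,178),D(592,40)));print('top',tri(S(325,120),D(612,19)))
l=latch(2.2386,.735)
for k in('bm','bp','tabtop','tip'):
    print(k,l[k],proj(md,box2w(b,l[k])),proj(mw,box2w(b,l[k])))
t=sensors.sense()['tcp_pos'];print(t,proj(md,t),proj(ms,t),proj(mw,t))
print(np.linalg.inv(np.array(mw['extrinsics']))[:3].round(3))
E
```

```text
bm (array([0.5473, 0.023 , 0.2147]), array([ 0.0955, -0.024 ,  0.2147]))
bp (array([0.4973, 0.0308, 0.2131]), array([0.0968, 0.0265, 0.2131]))
top (array([0.5193, 0.0006, 0.2467]), array([0.0697, 0.0009, 0.2467]))
bm [ 0.0975072  -0.025       0.21580034] [[266.11541822 144.86693577]] [[372.74743001 248.61494357]]
bp [0.0975072  0.025      0.21580034] [[242.31466196 143.38338423]] [[267.28237408 248.56257625]]
tabtop [0.06934254 0.         0.24695723] [[250.40141974 137.04191818]] [[319.95606512 336.00727066]]
tip [0.05697219 0.         0.1922369 ] [[251.06990773 164.06637981]] [[320.0115302  302.52449865]]
[0.5207278  0.00859102 0.21889632] [[251.99231182 147.44942419]] [[461.71755048 237.76870113]] [[319.07876126 289.21704031]]
[[ 0.992 -0.121 -0.041  0.532]
 [-0.128 -0.94  -0.318  0.091]
 [ 0.     0.32  -0.947  0.394]]
```

The model and triangulation agree. The images show the fingertips about 20–25 mm higher than I assumed, just above the tab. I'll reopen, go lower and close again, watching the grip force.

Request:
move_arm(
  targets=[
    {"dx":0,"dy":0,"dz":0,"rx":0,"ry":0,"rz":0},
    {"dx":0,"dy":0,"dz":0,"rx":0,"ry":0,"rz":0},
    {"dx":0,"dy":0,"dz":0,"rx":0,"ry":0,"rz":0},
    {"dx":0,"dy":0,"dz":0,"rx":0,"ry":0,"rz":0},
    {"dx":0,"dy":0,"dz":-0.25,"rx":0,"ry":0,"rz":0},
    {"dx":0,"dy":0,"dz":-0.25,"rx":0,"ry":0,"rz":0},
    {"dx":0,"dy":0,"dz":-0.2,"rx":0,"ry":0,"rz":0},
    {"dx":0,"dy":0,"dz":0,"rx":0,"ry":0,"rz":0},
    {"dx":0,"dy":0,"dz":0,"rx":0,"ry":0,"rz":0},
    {"dx":0,"dy":0,"dz":0,"rx":0,"ry":0,"rz":0},
  ],
  claw=22,
)

```text
t: 10.35
tcp_pos: [0.5209, 0.0085, 0.2016]
tool_rot: [0.751, 0.66, 0.0, 0.0]
force: [0.5, 0.6, -0.4]
finger_gap: 0.221
gripper_force: 0.0
```

Request:
move_arm(
  targets=[
    {"dx":0,"dy":0,"dz":0,"rx":0,"ry":0,"rz":0},
    {"dx":0,"dy":0,"dz":0,"rx":0,"ry":0,"rz":0},
    {"dx":0,"dy":0,"dz":0,"rx":0,"ry":0,"rz":0},
    {"dx":0,"dy":0,"dz":0,"rx":0,"ry":0,"rz":0},
    {"dx":0,"dy":0,"dz":0,"rx":0,"ry":0,"rz":0},
    {"dx":0,"dy":0,"dz":0,"rx":0,"ry":0,"rz":0},
    {"dx":0,"dy":0,"dz":0,"rx":0,"ry":0,"rz":0},
    {"dx":0,"dy":0,"dz":0,"rx":0,"ry":0,"rz":0},
    {"dx":0,"dy":0,"dz":0,"rx":0,"ry":0,"rz":0},
    {"dx":0,"dy":0,"dz":0,"rx":0,"ry":0,"rz":0},
  ],
  claw=12,
)

```text
t: 11.6
tcp_pos: [0.5208, 0.0088, 0.2015]
tool_rot: [0.751, 0.66, 0.0, -0.0]
force: [-0.9, 3.9, 4.5]
finger_gap: 0.134
gripper_force: 21.0
```

The tab is gripped now: gap 0.134, 21 N. I'll ease the grip and swing the bail down along its arc.

Request:
move_arm(
  targets=[
    {"dx":0.03,"dy":0.25,"dz":-0.18,"rx":0,"ry":0,"rz":0},
    {"dx":0.03,"dy":0.23,"dz":-0.2,"rx":0,"ry":0,"rz":0},
    {"dx":0.03,"dy":0.22,"dz":-0.21,"rx":0,"ry":0,"rz":0},
    {"dx":0.03,"dy":0.2,"dz":-0.22,"rx":0,"ry":0,"rz":0},
    {"dx":0.02,"dy":0.19,"dz":-0.23,"rx":0,"ry":0,"rz":0},
    {"dx":0,"dy":0,"dz":0,"rx":0,"ry":0,"rz":0},
    {"dx":0,"dy":0,"dz":0,"rx":0,"ry":0,"rz":0},
    {"dx":0,"dy":0,"dz":0,"rx":0,"ry":0,"rz":0},
    {"dx":0,"dy":0,"dz":0,"rx":0,"ry":0,"rz":0},
    {"dx":0,"dy":0,"dz":0,"rx":0,"ry":0,"rz":0},
  ],
  claw=13,
)

```text
t: 12.85
tcp_pos: [0.5245, 0.0367, 0.1757]
tool_rot: [0.751, 0.66, 0.001, -0.0]
force: [-1.5, 5.6, 5.3]
finger_gap: 0.131
gripper_force: 22.4
```

```bash
python3 - <<'E'
from h import *
import cv2
f=lambda i:cv2.convertScaleAbs(i[:,:,::-1],alpha=1.4)
a=f(cams.snapshot("scene"))[190:310,390:520];w=f(cams.snapshot("wrist"))[200:440,180:500]
cv2.imwrite("pics/g3.png",np.hstack([cv2.resize(a,(433,400),interpolation=2),cv2.resize(w,(360,400),interpolation=2)]))
s=sensors.sense();print(s['tcp_pos'],s['ft_torque'],s['force'])
E
```

```text
[0.52446181 0.03675254 0.17567518] [0.7276524  0.40499117 0.02395382] [-2.07327541  4.82922646  6.27517051]
```

View pics/g3.png

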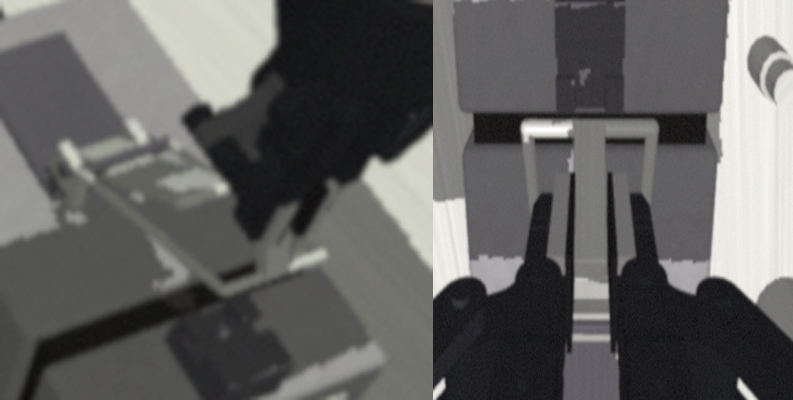

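The tab is held and the bail is swinging down. The bar shows at scene crop (225,290) and wrist crop (590,130). Now I'll try to lighten the grip and see whether the side load relaxes.

Request:
move_arm(
  targets=[
    {"dx":0,"dy":0,"dz":0,"rx":0,"ry":0,"rz":0},
    {"dx":0,"dy":0,"dz":0,"rx":0,"ry":0,"rz":0},
    {"dx":0,"dy":0,"dz":0,"rx":0,"ry":0,"rz":0},
    {"dx":0,"dy":0,"dz":0,"rx":0,"ry":0,"rz":0},
    {"dx":0,"dy":0,"dz":0,"rx":0,"ry":0,"rz":0},
    {"dx":0,"dy":0,"dz":0,"rx":0,"ry":0,"rz":0},
    {"dx":0,"dy":0,"dz":0,"rx":0,"ry":0,"rz":0},
    {"dx":0,"dy":0,"dz":0,"rx":0,"ry":0,"rz":0},
    {"dx":0,"dy":0,"dz":0,"rx":0,"ry":0,"rz":0},
    {"dx":0,"dy":0,"dz":0,"rx":0,"ry":0,"rz":0},
  ],
  claw=13.6,
)

```text
t: 14.2
tcp_pos: [0.5245, 0.0367, 0.1756]
tool_rot: [0.751, 0.66, 0.001, -0.0]
force: [-1.0, 4.4, 5.9]
finger_gap: 0.138
gripper_force: 10.7
```

Grip is 10.7 N now, near the light grip wanted. I'll continue the arc with a slight outward bias.

Request:
move_arm(
  targets=[
    {"dx":0.03,"dy":0.22,"dz":-0.2,"rx":0,"ry":0,"rz":0},
    {"dx":0.02,"dy":0.2,"dz":-0.23,"rx":0,"ry":0,"rz":0},
    {"dx":0.02,"dy":0.17,"dz":-0.24,"rx":0,"ry":0,"rz":0},
    {"dx":0.02,"dy":0.15,"dz":-0.25,"rx":0,"ry":0,"rz":0},
    {"dx":0.02,"dy":0.13,"dz":-0.26,"rx":0,"ry":0,"rz":0},
    {"dx":0,"dy":0,"dz":0,"rx":0,"ry":0,"rz":0},
    {"dx":0,"dy":0,"dz":0,"rx":0,"ry":0,"rz":0},
    {"dx":0,"dy":0,"dz":0,"rx":0,"ry":0,"rz":0},
    {"dx":0,"dy":0,"dz":0,"rx":0,"ry":0,"rz":0},
    {"dx":0,"dy":0,"dz":0,"rx":0,"ry":0,"rz":0},
  ],
)

```text
t: 15.45
tcp_pos: [0.5268, 0.0572, 0.1459]
tool_rot: [0.751, 0.66, -0.0, 0.0]
force: [-1.6, -3.9, -2.3]
finger_gap: 0.137
gripper_force: 9.9
```

```bash
python3 - <<'E'
from h import *
import cv2
f=lambda i:cv2.convertScaleAbs(i[:,:,::-1],alpha=1.4)
a=f(cams.snapshot("scene"))[190:310,390:520];w=f(cams.snapshot("wrist"))[160:400,180:500]
cv2.imwrite("pics/g4.png",np.hstack([cv2.resize(a,(433,400),interpolation=2),cv2.resize(w,(360,400),interpolation=2)]))
s=sensors.sense();print(s['tcp_pos'],s['force'])
ms,mw=cams.camera_model("scene"),cams.camera_model("wrist")
b=[.51119,-.06863,1.4422]
for ph in(.5,.4,.3,.2,.1,0):
    l=latch(2.2386,ph);o=[]
    for k in('bm','bp'):
        u=proj(ms,box2w(b,l[k]))[0];v=proj(mw,box2w(b,l[k]))[0];o+=[(u-[390,190])*3.33,(v-[180,160])*[1.125,1.667]+[433,0]]
    print(ph,np.round(o).tolist(),l['bar'],l['tab'])
E
```

```text
[0.52680179 0.05724925 0.1458905 ] [-1.37554342 -5.4511753  -2.11826643]
0.5 [[217.0, 274.0], [665.0, 358.0], [316.0, 238.0], [517.0, 358.0]] [0.11344446 0.         0.19335797] [0.0990617  0.         0.21968544]
0.4 [[217.0, 297.0], [661.0, 313.0], [315.0, 260.0], [521.0, 313.0]] [0.11854883 0.         0.18279112] [0.10686628 0.         0.21042295]
0.3 [[216.0, 317.0], [657.0, 274.0], [312.0, 281.0], [525.0, 274.0]] [0.12257277 0.         0.17176748] [0.11370717 0.         0.20042758]
0.2 [[212.0, 335.0], [654.0, 243.0], [308.0, 299.0], [528.0, 243.0]] [0.12547609 0.         0.16039719] [0.11951601 0.         0.18979919]
0.1 [[208.0, 351.0], [650.0, 219.0], [302.0, 315.0], [532.0, 218.0]] [0.12722976 0.         0.14879385] [0.12423476 0.         0.17864398]
0 [[202.0, 364.0], [647.0, 200.0], [295.0, 329.0], [535.0, 200.0]] [0.12781627 0.         0.13707341] [0.12781627 0.         0.16707341]
```

View pics/g4.png

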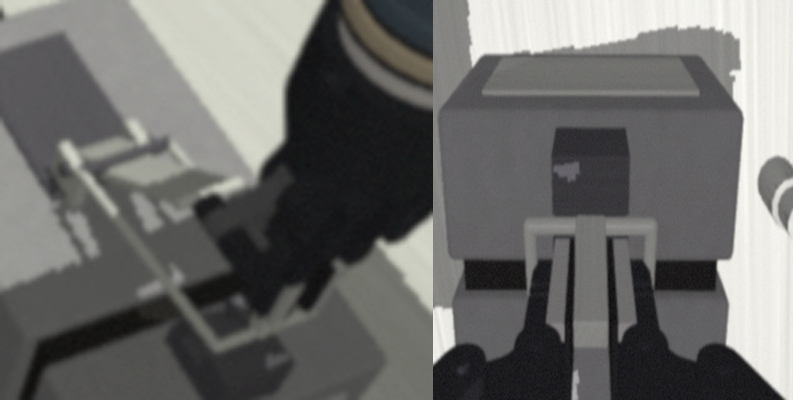

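The bar is about 19 mm above the deck (phi ≈ 0.12), seen at wrist crop row 226 with keeper at (590,170). I'll lower slowly towards the deck.

Request:
move_arm(
  targets=[
    {"dx":0,"dy":0.03,"dz":-0.15,"rx":0,"ry":0,"rz":0},
    {"dx":0,"dy":0.03,"dz":-0.15,"rx":0,"ry":0,"rz":0},
    {"dx":0,"dy":0.02,"dz":-0.15,"rx":0,"ry":0,"rz":0},
    {"dx":0,"dy":0.02,"dz":-0.1,"rx":0,"ry":0,"rz":0},
    {"dx":0,"dy":0,"dz":0,"rx":0,"ry":0,"rz":0},
    {"dx":0,"dy":0,"dz":0,"rx":0,"ry":0,"rz":0},
    {"dx":0,"dy":0,"dz":0,"rx":0,"ry":0,"rz":0},
    {"dx":0,"dy":0,"dz":0,"rx":0,"ry":0,"rz":0},
    {"dx":0,"dy":0,"dz":0,"rx":0,"ry":0,"rz":0},
    {"dx":0,"dy":0,"dz":0,"rx":0,"ry":0,"rz":0},
  ],
)

```text
t: 16.8
tcp_pos: [0.5276, 0.062, 0.1324]
tool_rot: [0.751, 0.66, 0.002, -0.001]
force: [-1.6, 5.2, 2.8]
finger_gap: 0.136
gripper_force: 10.5
```

I'll regrip about 7 mm higher, so the tips clear the lips and the built-up load is released.

Request:
move_arm(
  targets=[
    {"dx":0,"dy":0,"dz":0,"rx":0,"ry":0,"rz":0},
    {"dx":0,"dy":0,"dz":0,"rx":0,"ry":0,"rz":0},
    {"dx":0,"dy":0,"dz":0,"rx":0,"ry":0,"rz":0},
    {"dx":0,"dy":0,"dz":0.14,"rx":0,"ry":0,"rz":0},
    {"dx":0,"dy":0,"dz":0.14,"rx":0,"ry":0,"rz":0},
    {"dx":0,"dy":0,"dz":0,"rx":0,"ry":0,"rz":0},
    {"dx":0,"dy":0,"dz":0,"rx":0,"ry":0,"rz":0},
    {"dx":0,"dy":0,"dz":0,"rx":0,"ry":0,"rz":0},
    {"dx":0,"dy":0,"dz":0,"rx":0,"ry":0,"rz":0},
    {"dx":0,"dy":0,"dz":0,"rx":0,"ry":0,"rz":0},
  ],
  claw=18,
)

```text
t: 18.05
tcp_pos: [0.5269, 0.0601, 0.1391]
tool_rot: [0.751, 0.66, -0.0, -0.0]
force: [0.1, 0.7, 0.0]
finger_gap: 0.178
gripper_force: 0.0
```

Request:
move_arm(
  targets=[
    {"dx":0,"dy":0,"dz":0,"rx":0,"ry":0,"rz":0},
    {"dx":0,"dy":0,"dz":0,"rx":0,"ry":0,"rz":0},
    {"dx":0,"dy":0,"dz":0,"rx":0,"ry":0,"rz":0},
    {"dx":0,"dy":0,"dz":0,"rx":0,"ry":0,"rz":0},
    {"dx":0,"dy":0,"dz":0,"rx":0,"ry":0,"rz":0},
    {"dx":0,"dy":0,"dz":0,"rx":0,"ry":0,"rz":0},
    {"dx":0,"dy":0,"dz":-0.06,"rx":0,"ry":0,"rz":0},
    {"dx":0,"dy":0,"dz":-0.06,"rx":0,"ry":0,"rz":0},
    {"dx":0,"dy":0,"dz":0,"rx":0,"ry":0,"rz":0},
    {"dx":0,"dy":0,"dz":0,"rx":0,"ry":0,"rz":0},
  ],
  claw=13.6,
)

```text
t: 19.3
tcp_pos: [0.527, 0.0602, 0.1368]
tool_rot: [0.751, 0.66, 0.0, 0.0]
force: [-2.3, 0.4, 4.9]
finger_gap: 0.139
gripper_force: 4.4
```

Request:
move_arm(
  targets=[
    {"dx":0,"dy":0,"dz":0,"rx":0,"ry":0,"rz":0},
    {"dx":0,"dy":0,"dz":0,"rx":0,"ry":0,"rz":0},
    {"dx":0,"dy":0,"dz":-0.04,"rx":0,"ry":0,"rz":0},
    {"dx":0,"dy":0,"dz":-0.04,"rx":0,"ry":0,"rz":0},
    {"dx":0,"dy":0,"dz":0,"rx":0,"ry":0,"rz":0},
    {"dx":0,"dy":0,"dz":0,"rx":0,"ry":0,"rz":0},
    {"dx":0,"dy":0,"dz":0,"rx":0,"ry":0,"rz":0},
    {"dx":0,"dy":0,"dz":0,"rx":0,"ry":0,"rz":0},
    {"dx":0,"dy":0,"dz":0,"rx":0,"ry":0,"rz":0},
    {"dx":0,"dy":0,"dz":0,"rx":0,"ry":0,"rz":0},
  ],
  claw=13.5,
)

```text
t: 20.55
tcp_pos: [0.5271, 0.0602, 0.1353]
tool_rot: [0.751, 0.66, 0.0, 0.0]
force: [-2.0, 0.5, 8.3]
finger_gap: 0.137
gripper_force: 5.9
```

```bash
python3 - <<'E'
from h import *
import cv2
f=lambda i:cv2.convertScaleAbs(i[:,:,::-1],alpha=1.6)
a=f(cams.snapshot("scene"))[240:320,400:500];w=f(cams.snapshot("wrist"))[140:380,220:440]
cv2.imwrite("pics/g5.png",np.hstack([cv2.resize(a,(430,344),interpolation=2),cv2.resize(w,(315,344),interpolation=2)]))
s=sensors.sense();print(s['tcp_pos'],s['force'],s['gripper_force'])
ms,mw=cams.camera_model("scene"),cams.camera_model("wrist")
b=[.51119,-.06863,1.4422]
for x,z in((.105,.1285),(.11,.1285),(.1175,.1285),(.1375,.1285),(.1275,.131),(.1215,.131),(.113,.118)):
    o=[]
    for y in(-.025,.025):
        P=box2w(b,[x,y,z]);u=proj(ms,P)[0];v=proj(mw,P)[0];o+=[(u-[400,240])*4.3,(v-[220,140])*[1.432,1.433]+[430,0]]
    print(x,z,np.round(o).tolist())
E
```

```text
[0.52713921 0.06025223 0.13534672] [-1.89068476  0.58214024  8.4766868 ] 5.926095619797707
0.105 0.1285 [[177.0, 214.0], [643.0, 268.0], [295.0, 170.0], [505.0, 268.0]]
0.11 0.1285 [[185.0, 226.0], [644.0, 256.0], [302.0, 181.0], [504.0, 256.0]]
0.1175 0.1285 [[196.0, 243.0], [644.0, 237.0], [314.0, 198.0], [504.0, 237.0]]
0.1375 0.1285 [[226.0, 290.0], [647.0, 185.0], [345.0, 243.0], [501.0, 185.0]]
0.1275 0.131 [[212.0, 263.0], [646.0, 215.0], [332.0, 217.0], [502.0, 215.0]]
0.1215 0.131 [[203.0, 249.0], [646.0, 230.0], [322.0, 204.0], [502.0, 230.0]]
0.113 0.118 [[182.0, 247.0], [641.0, 235.0], [299.0, 202.0], [507.0, 235.0]]
```

View pics/g5.png

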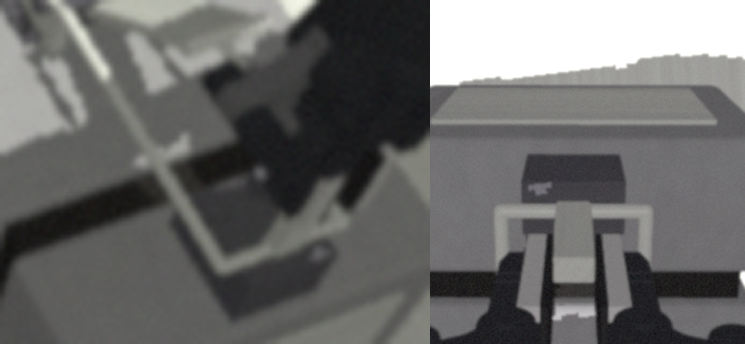

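The bar lies on the deck at x ≈ 129 mm (wrist crop row 211, predicted 215) with 8 N of press. I'll ease the press a little and draw it towards the lever, feeling for the slot.

Request:
move_arm(
  targets=[
    {"dx":0,"dy":0,"dz":0.03,"rx":0,"ry":0,"rz":0},
    {"dx":-0.01,"dy":-0.08,"dz":0,"rx":0,"ry":0,"rz":0},
    {"dx":-0.01,"dy":-0.08,"dz":0,"rx":0,"ry":0,"rz":0},
    {"dx":-0.01,"dy":-0.08,"dz":0,"rx":0,"ry":0,"rz":0},
    {"dx":0,"dy":0,"dz":0,"rx":0,"ry":0,"rz":0},
    {"dx":0,"dy":0,"dz":0,"rx":0,"ry":0,"rz":0},
    {"dx":0,"dy":0,"dz":0,"rx":0,"ry":0,"rz":0},
    {"dx":0,"dy":0,"dz":0,"rx":0,"ry":0,"rz":0},
    {"dx":0,"dy":0,"dz":0,"rx":0,"ry":0,"rz":0},
    {"dx":0,"dy":0,"dz":0,"rx":0,"ry":0,"rz":0},
  ],
)

```text
t: 21.9
tcp_pos: [0.5266, 0.0563, 0.1351]
tool_rot: [0.752, 0.66, 0.002, -0.001]
force: [0.1, 7.1, 2.9]
finger_gap: 0.135
gripper_force: 5.9
```

Request:
move_arm(
  targets=[
    {"dx":0,"dy":0,"dz":0,"rx":0,"ry":0,"rz":0},
    {"dx":-0.01,"dy":-0.08,"dz":-0.02,"rx":0,"ry":0,"rz":0},
    {"dx":-0.01,"dy":-0.08,"dz":-0.02,"rx":0,"ry":0,"rz":0},
    {"dx":0,"dy":0,"dz":0,"rx":0,"ry":0,"rz":0},
    {"dx":0,"dy":0,"dz":0,"rx":0,"ry":0,"rz":0},
    {"dx":0,"dy":0,"dz":0,"rx":0,"ry":0,"rz":0},
    {"dx":0,"dy":0,"dz":0,"rx":0,"ry":0,"rz":0},
    {"dx":0,"dy":0,"dz":0,"rx":0,"ry":0,"rz":0},
    {"dx":0,"dy":0,"dz":0,"rx":0,"ry":0,"rz":0},
    {"dx":0,"dy":0,"dz":0,"rx":0,"ry":0,"rz":0},
  ],
  claw=13.4,
)

```text
t: 23.15
tcp_pos: [0.5263, 0.0525, 0.1344]
tool_rot: [0.752, 0.66, 0.002, -0.001]
force: [0.0, 7.7, 5.5]
finger_gap: 0.139
gripper_force: 7.1
```

Request:
move_arm(
  targets=[
    {"dx":-0.01,"dy":-0.08,"dz":0,"rx":0,"ry":0,"rz":0},
    {"dx":0,"dy":0,"dz":0,"rx":0,"ry":0,"rz":0},
    {"dx":-0.01,"dy":-0.08,"dz":0,"rx":0,"ry":0,"rz":0},
    {"dx":0,"dy":0,"dz":0,"rx":0,"ry":0,"rz":0},
    {"dx":0,"dy":0,"dz":0,"rx":0,"ry":0,"rz":0},
    {"dx":0,"dy":0,"dz":0,"rx":0,"ry":0,"rz":0},
    {"dx":0,"dy":0,"dz":0,"rx":0,"ry":0,"rz":0},
    {"dx":0,"dy":0,"dz":0,"rx":0,"ry":0,"rz":0},
    {"dx":0,"dy":0,"dz":0,"rx":0,"ry":0,"rz":0},
    {"dx":0,"dy":0,"dz":0,"rx":0,"ry":0,"rz":0},
  ],
)

```text
t: 24.4
tcp_pos: [0.5256, 0.048, 0.1344]
tool_rot: [0.751, 0.66, 0.002, -0.001]
force: [-0.6, 5.2, 5.4]
finger_gap: 0.139
gripper_force: 7.1
```

Request:
move_arm(
  targets=[
    {"dx":-0.01,"dy":-0.06,"dz":0,"rx":0,"ry":0,"rz":0},
    {"dx":0,"dy":0,"dz":0,"rx":0,"ry":0,"rz":0},
    {"dx":-0.01,"dy":-0.06,"dz":0,"rx":0,"ry":0,"rz":0},
    {"dx":0,"dy":0,"dz":0,"rx":0,"ry":0,"rz":0},
    {"dx":0,"dy":0,"dz":0,"rx":0,"ry":0,"rz":0},
    {"dx":0,"dy":0,"dz":0,"rx":0,"ry":0,"rz":0},
    {"dx":0,"dy":0,"dz":0,"rx":0,"ry":0,"rz":0},
    {"dx":0,"dy":0,"dz":0,"rx":0,"ry":0,"rz":0},
    {"dx":0,"dy":0,"dz":0,"rx":0,"ry":0,"rz":0},
    {"dx":0,"dy":0,"dz":0,"rx":0,"ry":0,"rz":0},
  ],
)

```text
t: 25.65
tcp_pos: [0.5247, 0.043, 0.1339]
tool_rot: [0.751, 0.66, -0.0, 0.0]
force: [0.7, 2.6, 0.6]
finger_gap: 0.136
gripper_force: 6.7
```

The vertical force fell from 5.4 N to 0.6 N, so the bar is at the slot. I'll lower gently.

Request:
move_arm(
  targets=[
    {"dx":0,"dy":0,"dz":-0.08,"rx":0,"ry":0,"rz":0},
    {"dx":0,"dy":0,"dz":-0.08,"rx":0,"ry":0,"rz":0},
    {"dx":0,"dy":0,"dz":-0.08,"rx":0,"ry":0,"rz":0},
    {"dx":0,"dy":0,"dz":0,"rx":0,"ry":0,"rz":0},
    {"dx":0,"dy":0,"dz":0,"rx":0,"ry":0,"rz":0},
    {"dx":0,"dy":0,"dz":0,"rx":0,"ry":0,"rz":0},
    {"dx":0,"dy":0,"dz":0,"rx":0,"ry":0,"rz":0},
    {"dx":0,"dy":0,"dz":0,"rx":0,"ry":0,"rz":0},
    {"dx":0,"dy":0,"dz":0,"rx":0,"ry":0,"rz":0},
    {"dx":0,"dy":0,"dz":0,"rx":0,"ry":0,"rz":0},
  ],
)

```text
t: 26.9
tcp_pos: [0.525, 0.0437, 0.1282]
tool_rot: [0.751, 0.66, 0.001, -0.0]
force: [0.1, 5.2, 3.6]
finger_gap: 0.138
gripper_force: 7.1
```

Request:
move_arm(
  targets=[
    {"dx":0,"dy":0,"dz":-0.08,"rx":0,"ry":0,"rz":0},
    {"dx":0,"dy":0,"dz":-0.08,"rx":0,"ry":0,"rz":0},
    {"dx":0,"dy":0,"dz":-0.04,"rx":0,"ry":0,"rz":0},
    {"dx":0,"dy":0,"dz":0,"rx":0,"ry":0,"rz":0},
    {"dx":0,"dy":0,"dz":0,"rx":0,"ry":0,"rz":0},
    {"dx":0,"dy":0,"dz":0,"rx":0,"ry":0,"rz":0},
    {"dx":0,"dy":0,"dz":0,"rx":0,"ry":0,"rz":0},
    {"dx":0,"dy":0,"dz":0,"rx":0,"ry":0,"rz":0},
    {"dx":0,"dy":0,"dz":0,"rx":0,"ry":0,"rz":0},
    {"dx":0,"dy":0,"dz":0,"rx":0,"ry":0,"rz":0},
  ],
)

```text
t: 28.15
tcp_pos: [0.5247, 0.043, 0.1229]
tool_rot: [0.751, 0.66, -0.0, 0.0]
force: [-0.5, 3.5, 0.6]
finger_gap: 0.137
gripper_force: 7.0
```

```bash
python3 - <<'E'
from h import *
import cv2
f=lambda i:cv2.convertScaleAbs(i[:,:,::-1],alpha=1.8)
a=f(cams.snapshot("scene"))[240:320,400:500];w=f(cams.snapshot("wrist"))[140:380,220:440]
cv2.imwrite("pics/g6.png",np.hstack([cv2.resize(a,(430,344),interpolation=2),cv2.resize(w,(315,344),interpolation=2)]))
s=sensors.sense();print(s['tcp_pos'],s['force'],s['gripper_force'])
ms,mw=cams.camera_model("scene"),cams.camera_model("wrist")
b=[.51119,-.06863,1.4422]
for x,z in((.1375,.1285),(.117,.118),(.114,.118),(.111,.118),(.114,.124),(.111,.131)):
    o=[]
    for y in(-.025,.025):
        P=box2w(b,[x,y,z]);u=proj(ms,P)[0];v=proj(mw,P)[0];o+=[(u-[400,240])*4.3,(v-[220,140])*[1.432,1.433]+[430,0]]
    print(x,z,np.round(o).tolist())
E
```

```text
[0.52471991 0.04300281 0.1229093 ] [-0.04664244  2.66179889  1.37126853] 6.962798237800598
0.1375 0.1285 [[226.0, 290.0], [654.0, 149.0], [345.0, 243.0], [495.0, 149.0]]
0.117 0.118 [[188.0, 256.0], [648.0, 196.0], [305.0, 211.0], [502.0, 195.0]]
0.114 0.118 [[184.0, 249.0], [647.0, 204.0], [300.0, 204.0], [502.0, 204.0]]
0.111 0.118 [[179.0, 242.0], [647.0, 212.0], [296.0, 198.0], [502.0, 211.0]]
0.114 0.124 [[188.0, 241.0], [649.0, 211.0], [305.0, 196.0], [500.0, 211.0]]
0.111 0.131 [[188.0, 225.0], [652.0, 229.0], [306.0, 180.0], [498.0, 229.0]]
```

View pics/g6.png

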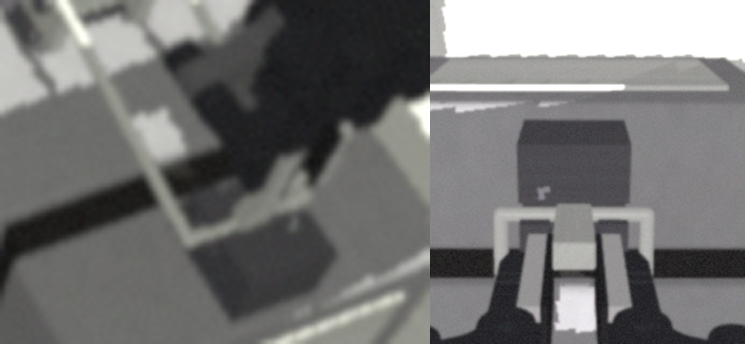

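The bar is down in the slot (wrist row 212, scene end (190,243), about x 114, z 122–124). I'll lower the rest of the way to the floor.

Request:
move_arm(
  targets=[
    {"dx":0,"dy":0,"dz":-0.06,"rx":0,"ry":0,"rz":0},
    {"dx":0,"dy":0,"dz":-0.06,"rx":0,"ry":0,"rz":0},
    {"dx":0,"dy":0,"dz":0,"rx":0,"ry":0,"rz":0},
    {"dx":0,"dy":0,"dz":0,"rx":0,"ry":0,"rz":0},
    {"dx":0,"dy":0,"dz":0,"rx":0,"ry":0,"rz":0},
    {"dx":0,"dy":0,"dz":0,"rx":0,"ry":0,"rz":0},
    {"dx":0,"dy":0,"dz":0,"rx":0,"ry":0,"rz":0},
    {"dx":0,"dy":0,"dz":0,"rx":0,"ry":0,"rz":0},
    {"dx":0,"dy":0,"dz":0,"rx":0,"ry":0,"rz":0},
    {"dx":0,"dy":0,"dz":0,"rx":0,"ry":0,"rz":0},
  ],
)

```text
t: 29.5
tcp_pos: [0.5248, 0.0431, 0.1203]
tool_rot: [0.751, 0.66, 0.0, 0.0]
force: [-0.5, 3.2, 5.1]
finger_gap: 0.135
gripper_force: 7.4
```

The floor is felt at 5 N. Now I'll draw the bar back under the lips.

Request:
move_arm(
  targets=[
    {"dx":0,"dy":0,"dz":0.04,"rx":0,"ry":0,"rz":0},
    {"dx":-0.01,"dy":-0.06,"dz":0,"rx":0,"ry":0,"rz":0},
    {"dx":-0.01,"dy":-0.06,"dz":0,"rx":0,"ry":0,"rz":0},
    {"dx":-0.01,"dy":-0.06,"dz":0,"rx":0,"ry":0,"rz":0},
    {"dx":-0.01,"dy":-0.06,"dz":0,"rx":0,"ry":0,"rz":0},
    {"dx":0,"dy":0,"dz":0,"rx":0,"ry":0,"rz":0},
    {"dx":0,"dy":0,"dz":0,"rx":0,"ry":0,"rz":0},
    {"dx":0,"dy":0,"dz":0,"rx":0,"ry":0,"rz":0},
    {"dx":0,"dy":0,"dz":0,"rx":0,"ry":0,"rz":0},
    {"dx":0,"dy":0,"dz":0,"rx":0,"ry":0,"rz":0},
  ],
)

```text
t: 30.75
tcp_pos: [0.5239, 0.0379, 0.1209]
tool_rot: [0.751, 0.66, 0.001, -0.0]
force: [1.4, 6.5, 0.3]
finger_gap: 0.138
gripper_force: 7.0
```

Request:
move_arm(
  targets=[
    {"dx":-0.01,"dy":-0.06,"dz":0,"rx":0,"ry":0,"rz":0},
    {"dx":-0.01,"dy":-0.06,"dz":0,"rx":0,"ry":0,"rz":0},
    {"dx":-0.01,"dy":-0.04,"dz":0,"rx":0,"ry":0,"rz":0},
    {"dx":0,"dy":0,"dz":0,"rx":0,"ry":0,"rz":0},
    {"dx":0,"dy":0,"dz":0,"rx":0,"ry":0,"rz":0},
    {"dx":0,"dy":0,"dz":0,"rx":0,"ry":0,"rz":0},
    {"dx":0,"dy":0,"dz":0,"rx":0,"ry":0,"rz":0},
    {"dx":0,"dy":0,"dz":0,"rx":0,"ry":0,"rz":0},
    {"dx":0,"dy":0,"dz":0,"rx":0,"ry":0,"rz":0},
    {"dx":0,"dy":0,"dz":0,"rx":0,"ry":0,"rz":0},
  ],
)

```text
t: 32.0
tcp_pos: [0.5236, 0.035, 0.121]
tool_rot: [0.752, 0.66, 0.002, -0.001]
force: [2.6, 10.6, 0.8]
finger_gap: 0.134
gripper_force: 7.1
```

The pull has risen to 10.6 N after 8 mm, which suggests the bar is against the posts. I'll lift lightly to check that the lips hold it.

Request:
move_arm(
  targets=[
    {"dx":0,"dy":0.03,"dz":0.06,"rx":0,"ry":0,"rz":0},
    {"dx":0,"dy":0,"dz":0.06,"rx":0,"ry":0,"rz":0},
    {"dx":0,"dy":0,"dz":0.06,"rx":0,"ry":0,"rz":0},
    {"dx":0,"dy":0,"dz":0.06,"rx":0,"ry":0,"rz":0},
    {"dx":0,"dy":0,"dz":0,"rx":0,"ry":0,"rz":0},
    {"dx":0,"dy":0,"dz":0,"rx":0,"ry":0,"rz":0},
    {"dx":0,"dy":0,"dz":0,"rx":0,"ry":0,"rz":0},
    {"dx":0,"dy":0,"dz":0,"rx":0,"ry":0,"rz":0},
    {"dx":0,"dy":0,"dz":0,"rx":0,"ry":0,"rz":0},
    {"dx":0,"dy":0,"dz":0,"rx":0,"ry":0,"rz":0},
  ],
)

```text
t: 33.25
tcp_pos: [0.523, 0.0337, 0.1269]
tool_rot: [0.751, 0.66, -0.0, 0.0]
force: [3.4, 1.0, -10.0]
finger_gap: 0.138
gripper_force: 5.6
```

Lifting met 10 N of resistance, so the lips are holding the bar. I'll release, rise clear, shut the fingers and move to the lever's pressing side.

Request:
move_arm(
  targets=[
    {"dx":0,"dy":0,"dz":0,"rx":0,"ry":0,"rz":0},
    {"dx":0,"dy":0,"dz":0,"rx":0,"ry":0,"rz":0},
    {"dx":0,"dy":0,"dz":0,"rx":0,"ry":0,"rz":0},
    {"dx":0,"dy":0,"dz":0.65,"rx":0,"ry":0,"rz":0},
    {"dx":0,"dy":0,"dz":0.65,"rx":0,"ry":0,"rz":0},
    {"dx":0,"dy":0,"dz":0.65,"rx":0,"ry":0,"rz":0},
    {"dx":0,"dy":0,"dz":0.65,"rx":0,"ry":0,"rz":0},
    {"dx":-0.09,"dy":-0.72,"dz":0,"rx":0,"ry":0,"rz":0},
    {"dx":-0.09,"dy":-0.72,"dz":0,"rx":0,"ry":0,"rz":0},
    {"dx":-0.09,"dy":-0.72,"dz":0,"rx":0,"ry":0,"rz":0},
  ],
  claw=24,
)

```text
t: 34.5
tcp_pos: [0.5154, -0.0218, 0.1912]
tool_rot: [0.751, 0.66, -0.001, -0.001]
force: [-0.2, 0.3, -0.3]
finger_gap: 0.241
gripper_force: 0.0
```

```bash
python3 - <<'E'
from h import *
import cv2
from scipy.optimize import least_squares
ms,md=cams.camera_model("scene"),cams.camera_model("side")
b=np.array([.51119,-.06863,1.4422])
# lever angle: search for bright lever plate against dark in side view: mean brightness along predicted lever outer/inner edges
g={}
for n,m in(("scene",ms),("side",md)):
    g[n]=cv2.cvtColor(cams.snapshot(n),cv2.COLOR_RGB2GRAY).astype(np.float32);cv2.imwrite(f"pics/lv_{n}.png",g[n])
ref=cv2.imread("pics/side0.png",0).astype(np.float32)
def quad(t,m):
    u=np.array([-np.cos(t),0,np.sin(t)]);N=np.array([np.sin(t),0,np.cos(t)])
    H=np.array([0,0,.12]);return proj(m,box2w(b,[H+s*u+y*np.array([0,1,0]) for s in np.linspace(.03,.09,13) for y in(-.018,-.011,0,.011,.018)])).reshape(13,5,2)
for t in np.arange(.5,2.4,.1):
    o=[]
    for im,m in((g["side"],md),(ref,md),(g["scene"],ms)):
        q=quad(t,m).astype(np.float32);v=cv2.remap(im,q[:,:,0],q[:,:,1],1)
        o+=[v[:,1:4].mean()-v[:,[0,4]].mean(),v[:,1:4].std()]
    print(round(t,1),np.round(o,1))
E
```

```text
0.5 [ 4.8 10.  -3.  20.9  1.2 27.5]
0.6 [ 5.6  7.1 -2.  15.4  0.6 27.9]
0.7 [11.1 15.3  5.6  9.3  0.5 26.6]
0.8 [ 3.  11.1  3.6 11.8  2.7 25.4]
0.9 [ 3.4 14.3 -1.9 24.7  2.8 22.7]
1.0 [ 5.6 10.2  5.5 20.4  8.1 17.1]
1.1 [ 3.4  6.6  1.5 23.3 13.9 15.4]
1.2 [ 1.9  1.8 -0.3 25.1 12.3 14.8]
1.3 [ 6.5 15.6  1.2 23.6  8.  17.4]
1.4 [10.  26.   3.8 20.  15.3 20.4]
1.5 [10.7 32.4  7.2 14.7 19.1 22.3]
1.6 [ 8.4 36.1 12.7 10.6 20.4 23. ]
1.7 [ 5.7 38.5 20.3  7.9 20.3 25.4]
1.8 [ 4.9 39.4 28.3  6.1 10.9 30.4]
1.9 [ 4.4 39.  34.3  4.8  1.8 29.5]
2.0 [ 3.6 37.1 36.   3.6 -5.3 24. ]
2.1 [ 1.6 35.6 33.5  4.6 -5.1 22.7]
2.2 [-1.1 34.9 28.5  8.2 -0.6 16.5]
2.3 [-4.2 34.6 22.  13.9  3.1 11.2][ WARN:0@0.398] global loadsave.cpp:1063 imwrite_ Unsupported depth image for selected encoder is fallbacked to CV_8U.
```

The image search puts the lever near 1.1–1.2 rad, matching the seated geometry of 1.14. I'll shut the fingers and come to the pressing height just short of the lever.

Request:
move_arm(
  targets=[
    {"dx":-0.09,"dy":-0.69,"dz":0,"rx":0,"ry":0,"rz":0},
    {"dx":-0.09,"dy":-0.69,"dz":0,"rx":0,"ry":0,"rz":0},
    {"dx":0,"dy":0,"dz":-0.45,"rx":0,"ry":0,"rz":0},
    {"dx":0,"dy":0,"dz":-0.45,"rx":0,"ry":0,"rz":0},
    {"dx":0,"dy":0,"dz":0,"rx":0,"ry":0,"rz":0},
    {"dx":-0.01,"dy":-0.1,"dz":0,"rx":0,"ry":0,"rz":0},
    {"dx":-0.01,"dy":-0.1,"dz":0,"rx":0,"ry":0,"rz":0},
    {"dx":-0.01,"dy":-0.1,"dz":0,"rx":0,"ry":0,"rz":0},
    {"dx":0,"dy":0,"dz":0,"rx":0,"ry":0,"rz":0},
    {"dx":0,"dy":0,"dz":0,"rx":0,"ry":0,"rz":0},
  ],
  claw=0,
)

```text
t: 35.85
tcp_pos: [0.511, -0.0622, 0.1695]
tool_rot: [0.751, 0.66, 0.0, 0.0]
force: [-0.7, -0.7, 0.3]
finger_gap: 0.001
gripper_force: 0.0
```

Request:
move_arm(
  targets=[
    {"dx":-0.01,"dy":-0.12,"dz":0,"rx":0,"ry":0,"rz":0},
    {"dx":-0.01,"dy":-0.12,"dz":0,"rx":0,"ry":0,"rz":0},
    {"dx":-0.01,"dy":-0.12,"dz":0,"rx":0,"ry":0,"rz":0},
    {"dx":-0.01,"dy":-0.12,"dz":0,"rx":0,"ry":0,"rz":0},
    {"dx":-0.01,"dy":-0.12,"dz":0,"rx":0,"ry":0,"rz":0},
    {"dx":0,"dy":0,"dz":0,"rx":0,"ry":0,"rz":0},
    {"dx":0,"dy":0,"dz":0,"rx":0,"ry":0,"rz":0},
    {"dx":0,"dy":0,"dz":0,"rx":0,"ry":0,"rz":0},
    {"dx":0,"dy":0,"dz":0,"rx":0,"ry":0,"rz":0},
    {"dx":0,"dy":0,"dz":0,"rx":0,"ry":0,"rz":0},
  ],
)

```text
t: 37.1
tcp_pos: [0.5097, -0.0771, 0.1694]
tool_rot: [0.751, 0.66, -0.0, -0.0]
force: [-0.3, 1.2, 0.4]
finger_gap: -0.001
gripper_force: 0.0
```

Contact is starting about where predicted. I'll press the lever round in gentle steps.

Request:
move_arm(
  targets=[
    {"dx":-0.01,"dy":-0.08,"dz":0,"rx":0,"ry":0,"rz":0},
    {"dx":-0.02,"dy":-0.17,"dz":-0.07,"rx":0,"ry":0,"rz":0},
    {"dx":-0.02,"dy":-0.17,"dz":-0.07,"rx":0,"ry":0,"rz":0},
    {"dx":-0.02,"dy":-0.17,"dz":-0.11,"rx":0,"ry":0,"rz":0},
    {"dx":-0.02,"dy":-0.17,"dz":-0.11,"rx":0,"ry":0,"rz":0},
    {"dx":0,"dy":0,"dz":0,"rx":0,"ry":0,"rz":0},
    {"dx":0,"dy":0,"dz":0,"rx":0,"ry":0,"rz":0},
    {"dx":0,"dy":0,"dz":0,"rx":0,"ry":0,"rz":0},
    {"dx":0,"dy":0,"dz":0,"rx":0,"ry":0,"rz":0},
    {"dx":0,"dy":0,"dz":0,"rx":0,"ry":0,"rz":0},
  ],
)

```text
t: 38.35
tcp_pos: [0.5075, -0.096, 0.1604]
tool_rot: [0.751, 0.66, 0.0, -0.0]
force: [0.7, 1.5, 0.5]
finger_gap: -0.0
gripper_force: 0.4
```

Request:
move_arm(
  targets=[
    {"dx":-0.02,"dy":-0.15,"dz":-0.13,"rx":0,"ry":0,"rz":0},
    {"dx":-0.02,"dy":-0.15,"dz":-0.13,"rx":0,"ry":0,"rz":0},
    {"dx":-0.02,"dy":-0.13,"dz":-0.15,"rx":0,"ry":0,"rz":0},
    {"dx":-0.02,"dy":-0.13,"dz":-0.15,"rx":0,"ry":0,"rz":0},
    {"dx":0,"dy":0,"dz":0,"rx":0,"ry":0,"rz":0},
    {"dx":0,"dy":0,"dz":0,"rx":0,"ry":0,"rz":0},
    {"dx":0,"dy":0,"dz":0,"rx":0,"ry":0,"rz":0},
    {"dx":0,"dy":0,"dz":0,"rx":0,"ry":0,"rz":0},
    {"dx":0,"dy":0,"dz":0,"rx":0,"ry":0,"rz":0},
    {"dx":0,"dy":0,"dz":0,"rx":0,"ry":0,"rz":0},
  ],
)

```text
t: 39.6
tcp_pos: [0.5053, -0.1099, 0.1463]
tool_rot: [0.751, 0.66, 0.0, -0.0]
force: [0.8, 0.3, 0.9]
finger_gap: 0.003
gripper_force: 0.6
```

```bash
python3 - <<'E'
from h import *
import cv2
ms,md=cams.camera_model("scene"),cams.camera_model("side")
b=np.array([.51119,-.06863,1.4422])
g={n:cv2.cvtColor(cams.snapshot(n),cv2.COLOR_RGB2GRAY).astype(np.float32) for n in("scene","side")}
old={n:cv2.imread(f"pics/lv_{n}.png",0).astype(np.float32) for n in g}
def quad(t,m):
    u=np.array([-np.cos(t),0,np.sin(t)]);H=np.array([0,0,.12])
    return proj(m,box2w(b,[H+s*u+y*np.array([0,1,0]) for s in np.linspace(.03,.09,13) for y in(-.018,-.011,0,.011,.018)])).reshape(13,5,2)
for t in np.arange(0,1.5,.1):
    o=[]
    for im,m in((g["side"],md),(old["side"],md),(g["scene"],ms),(old["scene"],ms)):
        q=quad(t,m).astype(np.float32);v=cv2.remap(im,q[:,:,0],q[:,:,1],1)
        o+=[v[:,1:4].mean(),v[:,1:4].mean()-v[:,[0,4]].mean(),v[:,1:4].std()]
    print(round(t,1),np.round(o).astype(int))
E
```

```text
0.0 [40 -2  5 56 -2 14 55 -7 23 70 -4 14]
0.1 [40 -3  7 54 -3 14 63 -2 25 74 -7 17]
0.2 [ 43  -4  12  51  -4  14  68   2  26  77 -10  19]
0.3 [49 -5 17 50 -2 16 73 13 28 83 -5 23]
0.4 [61 -2 19 60  2 17 77 18 28 88 -2 26]
0.5 [74  0 12 75  5 10 73 12 30 91  1 27]
0.6 [60 -9  8 80  6  7 70  7 32 91  1 28]
0.7 [70 -9  9 78 11 15 68  3 31 91  0 27]
0.8 [ 78 -21   4  65   3  11  66   2  27  92   3  25]
0.9 [ 82 -14  11  70   3  14  70  13  26  91   3  23]
1.0 [ 80 -11  20  80   6  10  72  16  26  88   8  17]
1.1 [79  3 21 86  3  7 75 10 25 88 14 15]
1.2 [70  5 22 85  2  2 75  2 24 84 12 15]
1.3 [57 -5 25 88  7 16 80  4 20 81  8 17]
1.4 [ 50 -11  26  93  10  26  79  -5  25  84  15  20]
```

The lever has left 1.2 rad in the side view, and the ~1 N load fits the light early part of the stroke. Continuing.

Request:
move_arm(
  targets=[
    {"dx":-0.01,"dy":-0.11,"dz":-0.17,"rx":0,"ry":0,"rz":0},
    {"dx":-0.01,"dy":-0.11,"dz":-0.17,"rx":0,"ry":0,"rz":0},
    {"dx":-0.01,"dy":-0.08,"dz":-0.18,"rx":0,"ry":0,"rz":0},
    {"dx":0,"dy":0,"dz":0,"rx":0,"ry":0,"rz":0},
    {"dx":0,"dy":0,"dz":0,"rx":0,"ry":0,"rz":0},
    {"dx":0,"dy":0,"dz":0,"rx":0,"ry":0,"rz":0},
    {"dx":0,"dy":0,"dz":0,"rx":0,"ry":0,"rz":0},
    {"dx":0,"dy":0,"dz":0,"rx":0,"ry":0,"rz":0},
    {"dx":0,"dy":0,"dz":0,"rx":0,"ry":0,"rz":0},
    {"dx":0,"dy":0,"dz":0,"rx":0,"ry":0,"rz":0},
  ],
)

```text
t: 40.95
tcp_pos: [0.5047, -0.1175, 0.1334]
tool_rot: [0.751, 0.66, 0.0, -0.0]
force: [0.5, 1.3, -0.1]
finger_gap: -0.003
gripper_force: 0.5
```

Request:
move_arm(
  targets=[
    {"dx":0,"dy":-0.05,"dz":-0.12,"rx":0,"ry":0,"rz":0},
    {"dx":0,"dy":-0.04,"dz":-0.12,"rx":0,"ry":0,"rz":0},
    {"dx":0,"dy":-0.03,"dz":-0.12,"rx":0,"ry":0,"rz":0},
    {"dx":0,"dy":0,"dz":0,"rx":0,"ry":0,"rz":0},
    {"dx":0,"dy":0,"dz":0,"rx":0,"ry":0,"rz":0},
    {"dx":0,"dy":0,"dz":0,"rx":0,"ry":0,"rz":0},
    {"dx":0,"dy":0,"dz":0,"rx":0,"ry":0,"rz":0},
    {"dx":0,"dy":0,"dz":0,"rx":0,"ry":0,"rz":0},
    {"dx":0,"dy":0,"dz":0,"rx":0,"ry":0,"rz":0},
    {"dx":0,"dy":0,"dz":0,"rx":0,"ry":0,"rz":0},
  ],
)

```text
t: 42.2
tcp_pos: [0.5046, -0.1205, 0.1243]
tool_rot: [0.751, 0.66, -0.0, -0.0]
force: [-0.1, 0.4, -0.3]
finger_gap: -0.002
gripper_force: 0.3
```

Request:
move_arm(
  targets=[
    {"dx":0,"dy":-0.03,"dz":-0.08,"rx":0,"ry":0,"rz":0},
    {"dx":0,"dy":-0.02,"dz":-0.08,"rx":0,"ry":0,"rz":0},
    {"dx":0,"dy":0,"dz":-0.08,"rx":0,"ry":0,"rz":0},
    {"dx":0,"dy":0,"dz":-0.08,"rx":0,"ry":0,"rz":0},
    {"dx":0,"dy":0,"dz":0,"rx":0,"ry":0,"rz":0},
    {"dx":0,"dy":0,"dz":0,"rx":0,"ry":0,"rz":0},
    {"dx":0,"dy":0,"dz":0,"rx":0,"ry":0,"rz":0},
    {"dx":0,"dy":0,"dz":0,"rx":0,"ry":0,"rz":0},
    {"dx":0,"dy":0,"dz":0,"rx":0,"ry":0,"rz":0},
    {"dx":0,"dy":0,"dz":0,"rx":0,"ry":0,"rz":0},
  ],
)

```text
t: 43.45
tcp_pos: [0.5046, -0.1218, 0.1163]
tool_rot: [0.751, 0.66, -0.0, -0.0]
force: [0.1, 0.3, -0.3]
finger_gap: 0.0
gripper_force: 0.1
```

```bash
python3 - <<'E'
from h import *
import cv2
# no viewing: coarse ASCII of the side picture around the latch and the bar / lever
md=cams.camera_model("side");b=np.array([.51119,-.06863,1.4422])
i=cams.snapshot("side");g=cv2.cvtColor(i,cv2.COLOR_RGB2GRAY);cv2.imwrite("pics/s_now.png",g)
for n,p in dict(pin=(0,0,.12),tip0=(-.092,0,.123),tip3=(-.088,0,.147),tip6=(-.076,0,.172),tip9=(-.057,0,.192),seat=(.105,0,.12)).items():print(n,proj(md,box2w(b,p))[0].round())
print("tcp",proj(md,sensors.sense()['tcp_pos']).round())
for r in range(140,262,3):print(r,' '.join('%3d'%v for v in g[r,212:290:3]))
E
```

```text
pin [248. 209.]
tip0 [238. 236.]
tip3 [237. 225.]
tip6 [238. 210.]
tip9 [239. 196.]
seat [258. 181.]
tcp [[243. 227.]]
140 103  23  24  34  52  67  77  76  64  52  34  23  21  22  37 162 166 166 168 167 169 169 168 168 169 169
143 118  23  22  22  22  23  25  24  23  22  23  22  22  20  32 152 166 166 167 167 169 170 168 169 169 169
146 137  25  23  22  24  25  24  24  25  22  24  23  23  21  27 144 166 166 166 167 168 168 167 169 170 169
149 148  31  23  22  24  22  24  23  24  22  24  21  22  21  25 141 165 164 164 165 166 166 165 167 168 167
152 152  40  22  25  22  23  24  24  24  22  23  23  21  20  21 136 165 163 162 164 165 165 163 165 167 165
155 160  55  23  22  25  23  24  25  23  23  21  22  22  21  20 131 162 162 161 163 164 164 162 164 165 164
158 163  70  23  22  23  22  23  23  22  23  22  22  21  21  21  97 159 160 160 163 163 162 161 164 165 162
161 154  45  22  22  22  24  22  22  24  24  23  21  22  22  19  40 146 160 160 163 164 163 161 163 164 163
164 130  28  23  22  21  23  24  24  22  23  21  22  23  22  25  25 106 159 159 162 163 161 161 163 163 163
167  55  
[... 2746 characters left out ...]
  40  44  65  66  66  67  67  67  66  66  59  36  24
245  66  66  65  64  50  47  48  63  65  59  40  41  40  38  54  66  66  67  66  67  66  68  65  56  27  25
248 108  94  77  67  65  64  65  73  94  99  72  63  60  58  63  66  66  67  66  66  67  67  64  51  27  38
251 117 117 117 112 101  77  70  66  66  67  73  77  66  66  67  66  66  67  66  67  67  66  62  40  24  44
254  91  96 100 103 106 106 104  86  68  66  67  66  66  66  67  67  70  69  67  67  67  66  58  38  28  61
257  68  67  69  69  69  70  71  72  69  69  69  69  71  71  72  72  76  81  81  72  70  78  58  28  28  72
260  68  68  67  68  67  69  72  83  81  70  68  68  68  69  69  69  70  70  72  70  71  69  54  30  33  81
```

```bash
python3 - <<'E'
from h import *
import cv2
from station import manip
print(manip.grasp_offset)
ms=cams.camera_model("scene");b=np.array([.51119,-.06863,1.4422])
a=cv2.imread("pics/scene0.png",0).astype(np.float32);c=cv2.cvtColor(cams.snapshot("scene"),cv2.COLOR_RGB2GRAY).astype(np.float32);L=cv2.imread("pics/lv_scene.png",0).astype(np.float32)
xs=np.arange(.06,.16,.003)
for y in(-.06,-.045):
    q=proj(ms,box2w(b,[(x,y,.1) for x in xs])).astype(np.float32).reshape(-1,1,2)
    for im in(a,L,c):print(y,cv2.remap(im,q[:,:,0],q[:,:,1],1).ravel().astype(int).tolist())
E
```

```text
0.0187
-0.06 [98, 98, 96, 82, 49, 26, 25, 23, 27, 63, 92, 96, 96, 96, 95, 95, 96, 97, 97, 98, 98, 98, 98, 99, 99, 99, 99, 97, 85, 58, 72, 102, 73, 70]
-0.06 [61, 61, 62, 61, 45, 20, 16, 15, 26, 73, 106, 109, 109, 109, 108, 108, 109, 109, 110, 111, 111, 111, 111, 112, 112, 112, 112, 110, 96, 67, 83, 115, 83, 81]
-0.06 [106, 107, 105, 90, 55, 38, 77, 102, 104, 105, 104, 104, 104, 104, 106, 106, 107, 106, 107, 107, 107, 107, 108, 108, 105, 91, 63, 78, 108, 79, 78, 78, 78, 75]
-0.045 [98, 97, 95, 82, 50, 26, 19, 20, 22, 62, 92, 95, 97, 96, 96, 96, 96, 95, 96, 96, 97, 98, 97, 98, 98, 97, 97, 97, 85, 59, 67, 101, 71, 71]
-0.045 [60, 60, 61, 60, 47, 22, 16, 15, 25, 72, 104, 109, 109, 109, 109, 109, 108, 108, 110, 109, 111, 111, 111, 111, 112, 111, 110, 111, 96, 68, 78, 114, 82, 81]
-0.045 [106, 105, 104, 89, 56, 37, 73, 101, 105, 105, 105, 104, 105, 104, 104, 104, 105, 106, 106, 107, 107, 107, 106, 106, 105, 91, 63, 73, 104, 80, 77, 78, 78, 76]
```

The cover has been drawn in about 9 mm, so the bail is bearing and the lever is around 0.4 rad. I'll keep pressing down.

Request:
move_arm(
  targets=[
    {"dx":0,"dy":-0.04,"dz":-0.1,"rx":0,"ry":0,"rz":0},
    {"dx":0,"dy":-0.03,"dz":-0.1,"rx":0,"ry":0,"rz":0},
    {"dx":0,"dy":-0.02,"dz":-0.1,"rx":0,"ry":0,"rz":0},
    {"dx":0,"dy":-0.02,"dz":-0.1,"rx":0,"ry":0,"rz":0},
    {"dx":0,"dy":0,"dz":0,"rx":0,"ry":0,"rz":0},
    {"dx":0,"dy":0,"dz":0,"rx":0,"ry":0,"rz":0},
    {"dx":0,"dy":0,"dz":0,"rx":0,"ry":0,"rz":0},
    {"dx":0,"dy":0,"dz":0,"rx":0,"ry":0,"rz":0},
    {"dx":0,"dy":0,"dz":0,"rx":0,"ry":0,"rz":0},
    {"dx":0,"dy":0,"dz":0,"rx":0,"ry":0,"rz":0},
  ],
)

```text
t: 44.8
tcp_pos: [0.5047, -0.1246, 0.1064]
tool_rot: [0.751, 0.66, 0.0, 0.0]
force: [-0.7, 0.9, -0.5]
finger_gap: -0.005
gripper_force: 0.0
```

```bash
python3 - <<'E'
from h import *
import cv2
g=cv2.cvtColor(cams.snapshot("side"),cv2.COLOR_RGB2GRAY);p=cv2.imread("pics/s_now.png",0)
for r in range(194,248,3):print(r,' '.join('%3d'%v for v in g[r,221:257:3]),' | ',' '.join('%3d'%v for v in p[r,221:257:3]))
print(sensors.sense()['tau'].round(2))
E
```

```text
194  22  22  24  22  24  22  23  23  22  23  24  22  |   66  25  23  25  24  23  19  23  24  24  23  24
197  29  24  23  24  24  23  22  25  22  22  24  23  |   71  57  60  46  25  25  22  23  23  44  48  55
200  55  30  32  26  24  23  22  25  21  24  24  27  |   66  66  67  64  32  72  53  52  23  84 116 116
203  65  63  64  58  28  31  27  26  24  55  78  84  |   65  66  65  65  37  78  59  77  25  76 120 120
206  65  65  65  65  39  71  58  69  25  82 146 132  |   65  64  65  65  41  75  58  80  27  75 135 129
209  66  67  65  66  44  73  56  80  27  54 109 110  |   65  65  69  72  61  68  58  80  28  80 101  98
212  65  64  70  67  53  63  62  83  29  65  98  82  |   66  66  68  85  62  71  64  83  49  92  78  61
215  64  65  65  66  51  57  66  85  35  68  66  46  |   64  65  65  65  74  83  70  83  81  75  45  50
218  64  64  65  65  58  81  69  82  66  79  44  61  |   64  64  77 109  91  84  83  83  79  50  38  65
221  65  64  64  62  77  86  81  84  85  64  38  43  |   64  64  88 117 103  92  91  92  79  39  38  43
224  64  66  65  73  87  85  84  87  81  45  40  46  |   66  65  64  53  41  41  42  47  45  39  38  40
227  65  64  78 145 124  92  91  92  77  39  38  40  |   65  65  64  42  39  37  39  39  38  39  38  39
230  65  64  62  58  61  62  67  76  67  40  39  38  |   65  64  59  40  39  38  37  38  38  38  39  38
233  66  64  49  39  38  38  39  39  38  38  37  38  |   65  65  49  39  39  38  38  39  38  39  38  38
236  65  62  40  38  37  39  39  38  38  38  39  39  |   64  63  41  39  39  39  37  38  39  40  38  38
239  65  55  40  38  39  39  39  40  39  39  40  38  |   65  56  39  39  39  39  38  39  40  38  39  39
242  66  46  38  38  39  40  39  39  39  38  39  44  |   65  46  38  38  41  39  39  40  39  39  40  44
245  65  51  48  44  61  59  48  42  40  41  38  55  |   64  50  47  48  63  65  59  40  41  40  38  54
[ 1.000e-02 -3.818e+01 -1.194e+01  0.000e+00  0.000e+00 -0.000e+00]
```

The lever end moved from row 221 to row 228, with flat at about 236, so the press is working. Continuing in small steps.

Request:
move_arm(
  targets=[
    {"dx":0,"dy":-0.02,"dz":-0.08,"rx":0,"ry":0,"rz":0},
    {"dx":0,"dy":-0.01,"dz":-0.08,"rx":0,"ry":0,"rz":0},
    {"dx":0,"dy":0,"dz":-0.08,"rx":0,"ry":0,"rz":0},
    {"dx":0,"dy":0,"dz":-0.08,"rx":0,"ry":0,"rz":0},
    {"dx":0,"dy":0,"dz":0,"rx":0,"ry":0,"rz":0},
    {"dx":0,"dy":0,"dz":0,"rx":0,"ry":0,"rz":0},
    {"dx":0,"dy":0,"dz":0,"rx":0,"ry":0,"rz":0},
    {"dx":0,"dy":0,"dz":0,"rx":0,"ry":0,"rz":0},
    {"dx":0,"dy":0,"dz":0,"rx":0,"ry":0,"rz":0},
    {"dx":0,"dy":0,"dz":0,"rx":0,"ry":0,"rz":0},
  ],
)

```text
t: 46.1
tcp_pos: [0.5047, -0.1254, 0.0984]
tool_rot: [0.751, 0.66, 0.0, 0.0]
force: [-0.3, -0.1, -0.1]
finger_gap: 0.002
gripper_force: 0.0
```

Request:
move_arm(
  targets=[
    {"dx":0,"dy":0,"dz":-0.06,"rx":0,"ry":0,"rz":0},
    {"dx":0,"dy":0,"dz":-0.06,"rx":0,"ry":0,"rz":0},
    {"dx":0,"dy":0,"dz":-0.06,"rx":0,"ry":0,"rz":0},
    {"dx":0,"dy":0,"dz":-0.06,"rx":0,"ry":0,"rz":0},
    {"dx":0,"dy":0,"dz":0,"rx":0,"ry":0,"rz":0},
    {"dx":0,"dy":0,"dz":0,"rx":0,"ry":0,"rz":0},
    {"dx":0,"dy":0,"dz":0,"rx":0,"ry":0,"rz":0},
    {"dx":0,"dy":0,"dz":0,"rx":0,"ry":0,"rz":0},
    {"dx":0,"dy":0,"dz":0,"rx":0,"ry":0,"rz":0},
    {"dx":0,"dy":0,"dz":0,"rx":0,"ry":0,"rz":0},
  ],
)

```text
t: 47.35
tcp_pos: [0.5049, -0.1255, 0.0936]
tool_rot: [0.751, 0.66, 0.0, 0.0]
force: [-1.5, -0.0, 8.8]
finger_gap: -0.0
gripper_force: 4.7
```

```bash
python3 - <<'E'
from h import *
import cv2
g=cv2.cvtColor(cams.snapshot("side"),cv2.COLOR_RGB2GRAY)
for r in range(203,254,3):print(r,' '.join('%3d'%v for v in g[r,221:260:3]))
E
```

```text
203  31  24  23  23  23  22  22  22  24  22  21  24  25
206  60  35  31  31  23  24  20  24  24  25  24  23  80
209  66  64  64  63  35  30  32  26  24  37  69  66 126
212  66  65  66  66  51  59  62  76  29  42  86  87 101
215  64  65  65  65  53  55  66  85  34  35  84  72  79
218  64  64  65  64  44  50  71  83  38  37  59  48  66
221  65  64  65  62  40  47  79  79  44  57  47  44  49
224  65  65  65  52  56  86  83  78  76  76  40  47  40
227  65  64  64  45  74  90  87  89  90  61  39  39  39
230  65  65  60  45  87  90  90  91  87  47  38  40  40
233  66  66  52  67 117  91  91  92  80  40  38  37  48
236  65  63  51  91 125 102  94  96  87  40  38  39  56
239  65  56  38  41  42  42  48  51  52  40  39  39  63
242  66  46  39  38  40  39  38  38  39  38  39  44  65
245  65  52  47  46  47  55  46  41  40  40  40  54  65
248  65  65  65  65  84 106  77  64  63  60  59  64  67
251 101  77  70  65  65  70  75  91  70  66  67  67  66
```

The lever end is at row 236, which is flat, with 8.8 N of press. I'll add a little more to confirm the stop.

Request:
move_arm(
  targets=[
    {"dx":0,"dy":0,"dz":-0.03,"rx":0,"ry":0,"rz":0},
    {"dx":0,"dy":0,"dz":-0.03,"rx":0,"ry":0,"rz":0},
    {"dx":0,"dy":0,"dz":0,"rx":0,"ry":0,"rz":0},
    {"dx":0,"dy":0,"dz":0,"rx":0,"ry":0,"rz":0},
    {"dx":0,"dy":0,"dz":0,"rx":0,"ry":0,"rz":0},
    {"dx":0,"dy":0,"dz":0,"rx":0,"ry":0,"rz":0},
    {"dx":0,"dy":0,"dz":0,"rx":0,"ry":0,"rz":0},
    {"dx":0,"dy":0,"dz":0,"rx":0,"ry":0,"rz":0},
    {"dx":0,"dy":0,"dz":0,"rx":0,"ry":0,"rz":0},
    {"dx":0,"dy":0,"dz":0,"rx":0,"ry":0,"rz":0},
  ],
)

```text
t: 48.65
tcp_pos: [0.505, -0.1256, 0.0934]
tool_rot: [0.751, 0.66, 0.0, 0.001]
force: [-4.3, 0.8, 19.4]
finger_gap: -0.001
gripper_force: 9.6
```

It's firmly on the stop: 19 N with only 0.2 mm of movement. I'll lift off and check.

Request:
move_arm(
  targets=[
    {"dx":0,"dy":0,"dz":0.06,"rx":0,"ry":0,"rz":0},
    {"dx":0,"dy":0,"dz":0.1,"rx":0,"ry":0,"rz":0},
    {"dx":0,"dy":0,"dz":0.5,"rx":0,"ry":0,"rz":0},
    {"dx":0,"dy":0,"dz":1,"rx":0,"ry":0,"rz":0},
    {"dx":0,"dy":0,"dz":1,"rx":0,"ry":0,"rz":0},
    {"dx":0,"dy":0,"dz":1,"rx":0,"ry":0,"rz":0},
    {"dx":0,"dy":0,"dz":1,"rx":0,"ry":0,"rz":0},
    {"dx":0,"dy":0,"dz":1,"rx":0,"ry":0,"rz":0},
    {"dx":0,"dy":0,"dz":0,"rx":0,"ry":0,"rz":0},
    {"dx":0,"dy":0,"dz":0,"rx":0,"ry":0,"rz":0},
  ],
)

```text
t: 49.9
tcp_pos: [0.5041, -0.1251, 0.2318]
tool_rot: [0.751, 0.66, -0.0, -0.001]
force: [-0.2, -0.2, 0.4]
finger_gap: -0.006
gripper_force: 0.0
```

```bash
python3 - <<'E'
from h import *
import cv2
ms=cams.camera_model("scene");b=np.array([.51119,-.06863,1.4422])
c=cv2.cvtColor(cams.snapshot("scene"),cv2.COLOR_RGB2GRAY).astype(np.float32);g=cv2.cvtColor(cams.snapshot("side"),cv2.COLOR_RGB2GRAY)
xs=np.arange(.06,.16,.003);q=proj(ms,box2w(b,[(x,-.06,.1) for x in xs])).astype(np.float32).reshape(-1,1,2)
print(cv2.remap(c,q[:,:,0],q[:,:,1],1).ravel().astype(int).tolist())
for r in range(206,248,3):print(r,' '.join('%3d'%v for v in g[r,221:260:3]))
E
```

```text
[105, 105, 103, 88, 54, 42, 87, 102, 103, 102, 102, 102, 102, 103, 103, 104, 104, 104, 105, 105, 105, 106, 105, 105, 102, 83, 59, 87, 100, 76, 76, 76, 76, 73]
206 120 118 118 120 118 116 117 140 156 156 155 135 154
209 119 118 120 119 112  87  69  88 104 124 147 119 138
212 117  87 106 114  99  87  86 102 105  94  89  90 106
215  73  65  67  69  62  54  98 145 162 158 103  70  80
218  63  63  64  63  46  79 150 162 164 164  87  49  65
221  64  63  64  61  43 125 162 163 162 139  52  42  49
224  64  64  64  52  56 105 108 109 114  78  39  42  43
227  64  65  63  43  73  88  89  88  89  61  41  67  66
230  64  64  58  49 100 103  91  89  86  46  48  55  46
233  65  63  55 114 164 161 135  91  78  39  39  38  46
236  65  63  61 122 130 132 146 100  85  40  39  37  55
239  64  56  38  42  42  44  46  51  52  38  40  38  63
242  65  47  50  62  48  38  38  39  38  39  38  42  65
245  64  54  63  66  57  54  47  43  40  41  39  53  64
```

The lever stays flat with its end at row 236, the cover is drawn in about 10 mm, and the robot is clear.

```bash
python3 -c "
from station import order
print(order.sign_off())"
```

```text
the job is handed in; nothing more can be done
None
```

I latched the end cover and handed the job in at about 50 s: the bar is held under the keeper lips, the lever lies flat on its stop, the cover is drawn in about 10 mm, and no force I read went above about 20 N.

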